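Stock the dosing bin, let two cylinders out into a hanging carrier and park it on the rail

ROBOT

A 6-joint arm with a two-finger parallel gripper is mounted at the origin on the work surface. World frame = base frame: x ahead of the robot, y to its left, z up, the work surface at z = 0. Lengths are in m, angles in degrees, forces in N, time in s.
With the tool pointing down it reaches from about 0.4 to 0.825 m from the base axis. Payload 7 kg.
Tool frame: the origin (TCP) lies midway between the tips of the shut fingers; the grasp point (between the pads) lies 19 mm behind it (ctrl.hold_point_z is the distance from the TCP to the grasp point, in m); z points along the fingers, x is the direction in which the jaws open and shut, and the axes are right-handed (so a half turn about z gives the same grasp; the last joint's range is limited). The gripper opens to 88 mm and grips with 3 to 60 N. Pads are 19 mm wide; open, the fingers measure 130 mm over their backs; the gripper's body (78 mm by 193 mm) begins 47 mm behind the grasp point.
Start: joints at [-56.373, 20.546, 0.682, 0, -70.136, -16.507], TCP at [0.199, -0.645, 0.227] pointing down, gripper open.
Joint ranges: [-176.03, 176.03], [-82.01, 121.73], [-58.28, 71.71], [-173.87, 95.51], [-174.79, -0.11], [-173.66, 173.66]. Speed limits (degrees/s): [136.94, 136.94, 172.46, 180, 180, 180].

INTERFACE

Orientations are given as [roll, pitch, yaw] about the fixed x, y, z axes, in that order (R = Rz(yaw) Ry(pitch) Rx(roll)).
In Python, from plant import ctrl gives the robot as it stands.
- The arm moves only by the tool apply_moves, never from a script. Its argument "motion" is a list of rows, each a list of 2 entries, a list of its own where there are three numbers: the shift along the world's x, y, z in cm, then the turn about the world's z in degrees. In form: [[[tx, ty, tz], roll], ...]. A call has 1 to 10 rows; each row is the pose to reach, as a shift and turn from the pose commanded when the call began; what a row does not reach only later rows make up. A row lasts 1/10 s, in which the tool goes at most 50 mm and 8.59 degrees, less where a joint would pass 70% of its speed; a pose out of reach is approached as far as the arm can. A call with a gripper value outside its range is refused whole. "hand" is the finger opening in cm, from 0 to 8.76, set as the call begins (left out, the last holds). The fingers move at their own pace and stop on an object; the grip force is fixed at half the most. Time passes only in rows, so rows that repeat a pose let the fingers close. It gives the time, the measured TCP pose, the force and the opening at its end, in the units of the state.
- ctrl.get_obs(): the state, without advancing time (a new reading comes with each control period).
- ctrl.snapshot(name): name is "scene" or "top"; returns (picture, depth): 384x512x3 uint8, blue, green, red; 384x512 float32, m along the optical axis (not along the pixel's ray), 0 where there is no reading.
- ctrl.camera_model(name): a dict with "fx", "fy", "cx", "cy" (pixels), "k1" (the pictures are not rectified: a ray, as slopes to the right and down, at radius r is drawn at 1 + k1 r^2 times it, then the intrinsics apply), "cam_to_world" (4x4, takes a point from camera to world coordinates). Camera axes: x right, y down, z forward; pixel columns grow to the right and rows downward; lengths in m; the calibration is good to about 2 mm. A picture is of the moment at which its call begins. camera_model takes no time and is no camera call.
- ctrl.close_job(): hands the job in, once; it reports no verdict.
The state is a dict: "clock": time; "joint_pos": joint angles; "qvel": joint speeds; "tau": joint torques, N m; "tool_pos": TCP position; "orientation": TCP orientation; "force": force on the tool from outside, world axes, zero at the start; "moment": the same for the moment, N m; "opening": finger opening in m.
Only numpy, scipy, OpenCV 4.12 (cv2) and the standard library are available. Lean on these libraries where they do the work, as an engineer would, in place of code of your own. Each camera call takes 0.05 s, during which the arm holds its last target.

TASK

Put all the ceramic grinding cylinders from the cradle into the dosing bin, one to a chamber, then stand the hanging carrier under the spout and pull the slide gate partway so that exactly two cylinders roll out into the carrier; any others stay in the bin. Push the gate fully shut, then hook the loaded carrier onto the rail in the third nearest the bin and slide it along to the black tape mark, leaving it hanging there at rest with its two cylinders lying side by side. Do not disturb the jar, the beaker or the amber bottle.

Things in the scene. Friction and masses are not known exactly. Their poses are not given: they have to be found in the camera images.
- bin: fixed aluminium dosing bin. Origin on the table under its spout tip; +y runs back along the bin, z up. Four open-topped chambers in a row at y=63, 105, 147, 189 mm, x=0, each 78 (x) by 38 (y) mm inside; 4 mm walls between, tops at z=184 mm; the long sides flare out to 60 mm off centre at z=205 mm. Their floor is the gate, top at z=154 mm
- spout (a point): middle of the spout tip, z=55 mm, bin's axes. A 78 mm wide chute slopes down to it at 14 degrees under the whole gate; cylinders let out roll off it towards -y
- dock (a point): point on the table, 49 mm beyond the spout tip (-y), bin's axes: the carrier stands well for filling with its underside centred here, its axes parallel to the bin's, low wall towards the spout
- gate (a joint): slide gate under the bin, m: 0 shut, up to 0.17 as it is pulled along the bin's +y, away from the spout. It uncovers the chambers one after another from the spout end, 42 mm each: the cylinder in the 1st falls by about 0.03, 2nd 0.07, 3rd 0.11, 4th 0.15; 0.084 uncovers just two. Friction about 3 N, no spring, stays where left
- gate_tab (a point): grip point of the gate's upright black tab, 12 mm thick along the bin's y, 44 mm wide along x, from z=154 to 209 mm; this point is at z=190 mm, 262 mm along the bin's y when shut, where 48 mm are free between tab and bin
- carrier_tab (a point): centre of the black grip tab on top of the loose steel carrier (0.4 kg empty): 30 mm (x) by 12 mm (y) by 42 mm tall; 212 mm over the carrier's underside, above its middle; axes as carrier_mid
- carrier_mid (a point): centre of the carrier, 115 mm above its underside. Basket 96 (x) by 86 (y) mm outside, 90 by 80 inside, floor 4 to 11 mm up, falling to the -y wall: room for two cylinders side by side, axes along x. Walls 45 mm high at the x sides, 40 mm at +y (low wall), 62 mm at -y. Bail over x: posts 106 mm apart over all, cross-bar top at 120 mm
- carrier_hook (a point): underside of the hook's flat arch, 182 mm over the carrier's underside, above its middle; carrier's axes. Flat bar 16 mm wide (y), mouth 32 mm wide (x) inside: stem at x=-20 mm down to the cross-bar 62 mm below, short leg at x=+20 mm reaching 25 mm below. The rail enters from the carrier's +x side, between leg and cross-bar (37 mm high)
- rail: fixed steel rail 14 mm thick along this frame's y, axis at x=0, z=230 mm, 300 mm long between posts at y=+-157 mm (tops at 238 mm, 16 mm thick). Origin on the table under its middle; +y is the end nearest the bin, +x faces away from the robot. A carrier hanging on it has its underside at z=55 mm, its tab centre at z=267 mm
- tape (a point): centre of the 16 mm wide black tape mark round the rail, on its axis; rail's axes
- cradle: fixed grey plate 84 (x) by 300 (y) mm, 4 mm thick, with ribs 5 mm high; four places for cylinders at y=-112.5, -37.5, 37.5, 112.5 mm, axes along x; origin at centre of underside
- cyl1_c (a point): centre of a white ceramic grinding cylinder, 32 mm across, 70 mm long, its axis along this frame's x; 0.13 kg; lies in the cradle at the start (may be absent)
- cyl2_c (a point): centre of a white ceramic grinding cylinder, 32 mm across, 70 mm long, its axis along this frame's x; 0.13 kg; lies in the cradle at the start (may be absent)
- cyl3_c (a point): centre of a white ceramic grinding cylinder, 32 mm across, 70 mm long, its axis along this frame's x; 0.13 kg; lies in the cradle at the start (may be absent)
- cyl4_c (a point): centre of a white ceramic grinding cylinder, 32 mm across, 70 mm long, its axis along this frame's x; 0.13 kg; lies in the cradle at the start (may be absent)
- jar: white screw jar with yellow cap and band, 60 mm across, 100 mm tall; bystander, origin at centre of underside
- beaker: small flared glass beaker, 70 mm across, 90 mm tall; bystander, origin at centre of underside
- vial: amber bottle with black cap, 52 mm across, 120 mm tall; bystander, origin at centre of underside
Mind the look-alikes: they are no part of the job. What is shaped like the part that bears cyl4_c but blue or brown is not meant.

How it is judged (in metres and radians):
On the way, in this order (a step that is already met when the one before it is completed fails the run):
1. every cylinder lies in the bin, one to a chamber, with the gate shut (y of cyl1_c in the frame of bin between 0.044 and 0.208 m and z of cyl1_c in the frame of bin between 0.16 and 0.18 m and y of cyl2_c in the frame of bin between 0.044 and 0.208 m and z of cyl2_c in the frame of bin between 0.16 and 0.18 m and y of cyl3_c in the frame of bin between 0.044 and 0.208 m and z of cyl3_c in the frame of bin between 0.16 and 0.18 m and y of cyl4_c in the frame of bin between 0.044 and 0.208 m and z of cyl4_c in the frame of bin between 0.16 and 0.18 m and value of joint gate below 0.01 m), for 0.2 s.
2. two cylinders have come to lie in the carrier standing on the table while the gate stands partway open (((horizontal distance between cyl1_c and carrier_mid below 0.034 m and z of cyl1_c in the frame of carrier_mid below -0.08 m) or (horizontal distance between cyl2_c and carrier_mid below 0.034 m and z of cyl2_c in the frame of carrier_mid below -0.08 m) or (horizontal distance between cyl3_c and carrier_mid below 0.034 m and z of cyl3_c in the frame of carrier_mid below -0.08 m) or (horizontal distance between cyl4_c and carrier_mid below 0.034 m and z of cyl4_c in the frame of carrier_mid below -0.08 m)) and (not (horizontal distance between cyl1_c and carrier_mid below 0.034 m and z of cyl1_c in the frame of carrier_mid below -0.08 m) or (horizontal distance between cyl2_c and carrier_mid below 0.034 m and z of cyl2_c in the frame of carrier_mid below -0.08 m) or (horizontal distance between cyl3_c and carrier_mid below 0.034 m and z of cyl3_c in the frame of carrier_mid below -0.08 m) or (horizontal distance between cyl4_c and carrier_mid below 0.034 m and z of cyl4_c in the frame of carrier_mid below -0.08 m)) and (not (horizontal distance between cyl2_c and carrier_mid below 0.034 m and z of cyl2_c in the frame of carrier_mid below -0.08 m) or (horizontal distance between cyl1_c and carrier_mid below 0.034 m and z of cyl1_c in the frame of carrier_mid below -0.08 m) or (horizontal distance between cyl3_c and carrier_mid below 0.034 m and z of cyl3_c in the frame of carrier_mid below -0.08 m) or (horizontal distance between cyl4_c and carrier_mid below 0.034 m and z of cyl4_c in the frame of carrier_mid below -0.08 m)) and (not (horizontal distance between cyl3_c and carrier_mid below 0.034 m and z of cyl3_c in the frame of carrier_mid below -0.08 m) or (horizontal distance between cyl1_c and carrier_mid below 0.034 m and z of cyl1_c in the frame of carrier_mid below -0.08 m) or (horizontal distance between cyl2_c and carrier_mid below 0.034 m and z of cyl2_c in the frame of carrier_mid below -0.08 m) or (horizontal distance between cyl4_c and carrier_mid below 0.034 m and z of cyl4_c in the frame of carrier_mid below -0.08 m)) and (not (horizontal distance between cyl4_c and carrier_mid below 0.034 m and z of cyl4_c in the frame of carrier_mid below -0.08 m) or (horizontal distance between cyl1_c and carrier_mid below 0.034 m and z of cyl1_c in the frame of carrier_mid below -0.08 m) or (horizontal distance between cyl2_c and carrier_mid below 0.034 m and z of cyl2_c in the frame of carrier_mid below -0.08 m) or (horizontal distance between cyl3_c and carrier_mid below 0.034 m and z of cyl3_c in the frame of carrier_mid below -0.08 m)) and value of joint gate between 0.045 and 0.13 m and height (world z) of carrier_mid below 0.125 m), for 0.1 s.
3. the gate is pushed fully shut while the carrier still stands on the table (value of joint gate below 0.006 m and height (world z) of carrier_mid below 0.125 m), for 0.1 s.
4. the carrier hangs on the rail in the third nearest the bin (x of carrier_tab in the frame of rail between -0.016 and 0.016 m and z of carrier_tab in the frame of rail between 0.258 and 0.274 m and angle between carrier_mid's own z axis and vertical below 0.2 rad and y of carrier_tab in the frame of rail between 0.05 and 0.15 m), for 0.2 s.
At the end, for the whole second after the job is handed in: The carrier hangs upright (within 0.2 rad) and at rest on the rail with its tab within 10 mm of the tape mark along the rail; exactly two cylinders lie side by side on its floor, every other cylinder lies in a bin chamber, and the gate is shut to within 6 mm (((horizontal distance between cyl1_c and carrier_mid below 0.034 m and z of cyl1_c in the frame of carrier_mid below -0.08 m) or (horizontal distance between cyl2_c and carrier_mid below 0.034 m and z of cyl2_c in the frame of carrier_mid below -0.08 m) or (horizontal distance between cyl3_c and carrier_mid below 0.034 m and z of cyl3_c in the frame of carrier_mid below -0.08 m) or (horizontal distance between cyl4_c and carrier_mid below 0.034 m and z of cyl4_c in the frame of carrier_mid below -0.08 m)) and (not (horizontal distance between cyl1_c and carrier_mid below 0.034 m and z of cyl1_c in the frame of carrier_mid below -0.08 m) or (horizontal distance between cyl2_c and carrier_mid below 0.034 m and z of cyl2_c in the frame of carrier_mid below -0.08 m) or (horizontal distance between cyl3_c and carrier_mid below 0.034 m and z of cyl3_c in the frame of carrier_mid below -0.08 m) or (horizontal distance between cyl4_c and carrier_mid below 0.034 m and z of cyl4_c in the frame of carrier_mid below -0.08 m)) and (not (horizontal distance between cyl2_c and carrier_mid below 0.034 m and z of cyl2_c in the frame of carrier_mid below -0.08 m) or (horizontal distance between cyl1_c and carrier_mid below 0.034 m and z of cyl1_c in the frame of carrier_mid below -0.08 m) or (horizontal distance between cyl3_c and carrier_mid below 0.034 m and z of cyl3_c in the frame of carrier_mid below -0.08 m) or (horizontal distance between cyl4_c and carrier_mid below 0.034 m and z of cyl4_c in the frame of carrier_mid below -0.08 m)) and (not (horizontal distance between cyl3_c and carrier_mid below 0.034 m and z of cyl3_c in the frame of carrier_mid below -0.08 m) or (horizontal distance between cyl1_c and carrier_mid below 0.034 m and z of cyl1_c in the frame of carrier_mid below -0.08 m) or (horizontal distance between cyl2_c and carrier_mid below 0.034 m and z of cyl2_c in the frame of carrier_mid below -0.08 m) or (horizontal distance between cyl4_c and carrier_mid below 0.034 m and z of cyl4_c in the frame of carrier_mid below -0.08 m)) and (not (horizontal distance between cyl4_c and carrier_mid below 0.034 m and z of cyl4_c in the frame of carrier_mid below -0.08 m) or (horizontal distance between cyl1_c and carrier_mid below 0.034 m and z of cyl1_c in the frame of carrier_mid below -0.08 m) or (horizontal distance between cyl2_c and carrier_mid below 0.034 m and z of cyl2_c in the frame of carrier_mid below -0.08 m) or (horizontal distance between cyl3_c and carrier_mid below 0.034 m and z of cyl3_c in the frame of carrier_mid below -0.08 m)) and ((horizontal distance between cyl1_c and carrier_mid below 0.034 m and z of cyl1_c in the frame of carrier_mid below -0.08 m) or (y of cyl1_c in the frame of bin between 0.044 and 0.208 m and z of cyl1_c in the frame of bin between 0.16 and 0.18 m)) and ((horizontal distance between cyl2_c and carrier_mid below 0.034 m and z of cyl2_c in the frame of carrier_mid below -0.08 m) or (y of cyl2_c in the frame of bin between 0.044 and 0.208 m and z of cyl2_c in the frame of bin between 0.16 and 0.18 m)) and ((horizontal distance between cyl3_c and carrier_mid below 0.034 m and z of cyl3_c in the frame of carrier_mid below -0.08 m) or (y of cyl3_c in the frame of bin between 0.044 and 0.208 m and z of cyl3_c in the frame of bin between 0.16 and 0.18 m)) and ((horizontal distance between cyl4_c and carrier_mid below 0.034 m and z of cyl4_c in the frame of carrier_mid below -0.08 m) or (y of cyl4_c in the frame of bin between 0.044 and 0.208 m and z of cyl4_c in the frame of bin between 0.16 and 0.18 m)) and value of joint gate below 0.006 m and x of carrier_tab in the frame of rail between -0.016 and 0.016 m and z of carrier_tab in the frame of rail between 0.258 and 0.274 m and angle between carrier_mid's own z axis and vertical below 0.2 rad and y of carrier_tab in the frame of tape between -0.01 and 0.01 m and linear speed of carrier below 0.03 m/s); the robot touches nothing.
It fails at once if the jar is disturbed (moved over 30 mm) (distance of jar from where it was at the start of the episode above 0.03 m).
It fails at once if the beaker is disturbed (moved over 30 mm) (distance of beaker from where it was at the start of the episode above 0.03 m).
It fails at once if the vial is disturbed (moved over 30 mm) (distance of vial from where it was at the start of the episode above 0.03 m).
Of cyl1, cyl2, cyl3, cyl4 only 3 to 4 are there at a start; the rules pass over those that are not, and their reading is None.
At some moment in a run one of carrier may be knocked a few centimetres aside while the robot is not near it.
It also fails if it takes over 208 s, if anything falls off the work surface, if the arm or the gripper's body presses on something with over 40 N, if the wrist force passes 120 N, or if a joint passes its speed limit or range.

## Working session

There is one attempt and no reset: what is moved stays moved. The work goes in short steps, Python scripts to look and compute and a tool call to move; the robot and the scene stay as the last step left them, time stands still between calls to the robot, and variables do not carry over. Pictures are saved under pics/ and viewed, and the job is handed in when it is done.

Besides the shell and the picture viewer there is one more tool, called by a JSON object that holds its "fn" and its "kwargs", one argument or row to a line. apply_moves: Moves the arm, as the interface text tells. Its arguments: {"type":"object","properties":{"motion":{"type":"array"},"hand":{"type":"number"}},"required":["motion"]}

```bash
ls; mkdir -p pics
python3 - <<'E'
from plant import ctrl
import cv2,numpy as np
for n in ("scene","top"):
    im,d=ctrl.snapshot(n); cv2.imwrite(f"pics/{n}0.png",im); np.save(f"pics/{n}0_d.npy",d)
    m=ctrl.camera_model(n); print({k:(np.round(v,3).tolist() if k=="cam_to_world" else v) for k,v in m.items()})
print(ctrl.get_obs())
E
```

```text
pics
{'fx': 370.7990025701673, 'fy': 370.7990025701673, 'cx': 254.89221243083333, 'cy': 187.91593403238022, 'k1': -0.11405688165856946, 'cam_to_world': [[-0.889, 0.292, -0.353, 0.935], [0.458, 0.565, -0.686, 0.682], [-0.001, -0.772, -0.636, 0.829], [0.0, 0.0, 0.0, 1.0]]}
{'fx': 350.18158355660063, 'fy': 350.18158355660063, 'cx': 254.7692597924684, 'cy': 196.47385495297885, 'k1': 0.024334548987592332, 'cam_to_world': [[0.003, -0.998, 0.066, 0.492], [-0.999, -0.0, 0.036, -0.062], [-0.036, -0.066, -0.997, 0.98], [0.0, 0.0, 0.0, 1.0]]}
{'clock': 0.1, 'joint_pos': array([-5.63735824e+01,  2.05880982e+01,  6.38709574e-01, -1.82053284e-02,
       -7.01349167e+01, -1.65075632e+01]), 'qvel': array([ 0.02758844, -0.02129452,  0.18415557, -0.01900544, -0.00389758,
       -0.05595659]), 'tau': array([-3.05859510e-03, -5.84162199e+01,  2.93750721e+01,  7.01524571e+00,
        1.02184087e-02, -7.04745207e-05]), 'tool_pos': array([ 0.198546  , -0.64468273,  0.22570385]), 'orientation': array([-1.79992453e+02, -8.56937699e-02,  1.07112650e+02]), 'force': array([ 0.64650084, -0.69054734, -0.3724624 ]), 'moment': array([ 0.02408276, -0.01767435,  0.01414281]), 'opening': 0.08756451620850936}
```

View pics/scene0.png

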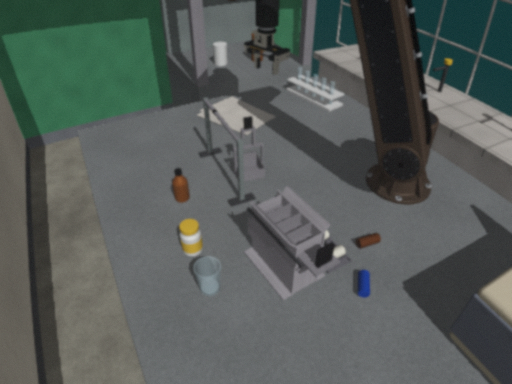

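View pics/top0.png

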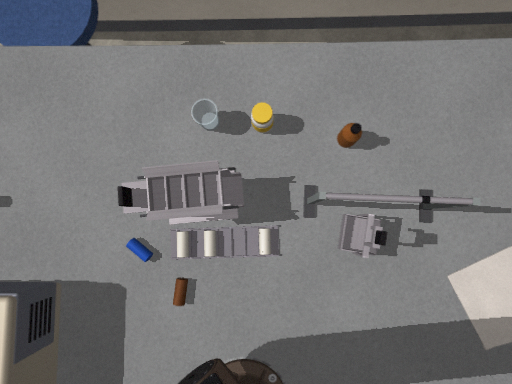

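The top view shows the bin at about (185,190) with its black gate tab at (126,196) and spout to the right at about (242,190). The cradle is at about (222,242) with three white cylinders at (183,243), (210,243) and (265,241). The rail runs from (312,196) to (472,201) with the tape at (426,199), and the carrier is at (368,236). I read the blue (140,250) and brown (180,291) cylinders as look-alikes. I'll enlarge to check.

Run:
```python
import cv2
im=cv2.imread("pics/top0.png")
cv2.imwrite("pics/top0_a.png",cv2.resize(im[150:310,110:300],None,fx=4,fy=3.7,interpolation=cv2.INTER_CUBIC)[:600])
cv2.imwrite("pics/top0_b.png",cv2.resize(im[170:270,295:485],None,fx=4,fy=4,interpolation=cv2.INTER_CUBIC))
im=cv2.imread("pics/scene0.png")
cv2.imwrite("pics/scene0_a.png",cv2.resize(im[85:300,190:390],None,fx=2.7,fy=2.7,interpolation=cv2.INTER_CUBIC))
```

```text
(no output)
```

View pics/top0_a.png

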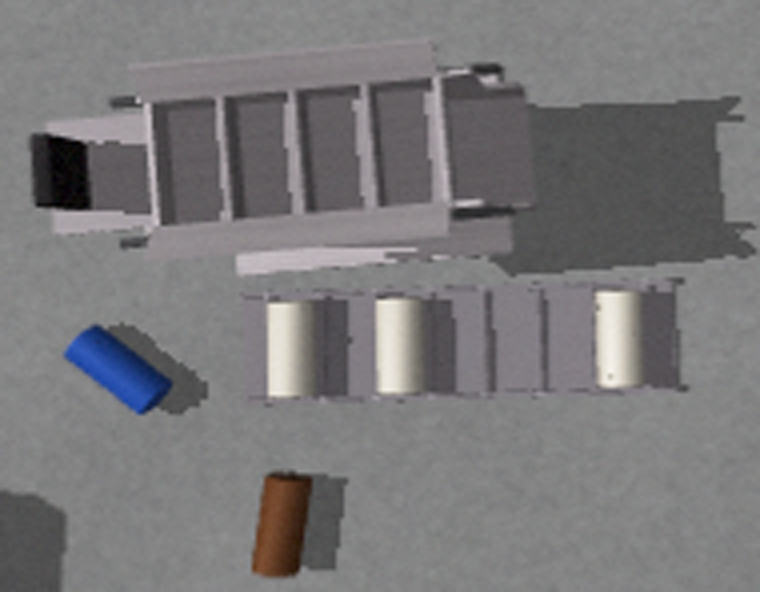

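View pics/top0_b.png

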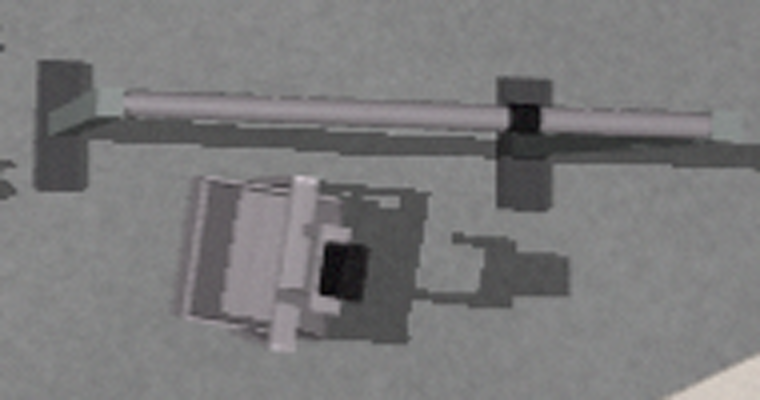

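View pics/scene0_a.png

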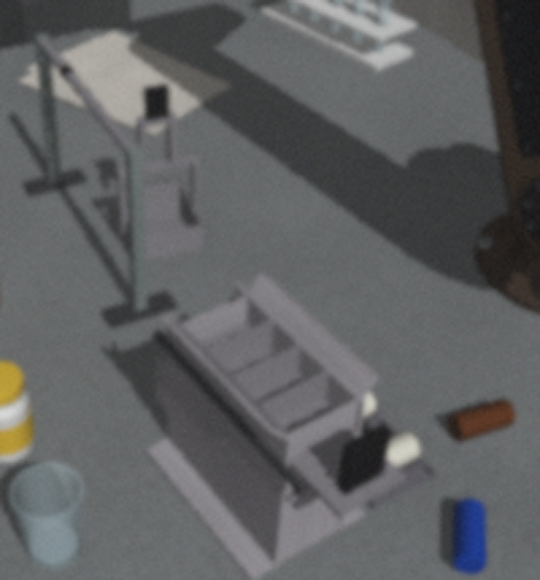

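```bash
cat > h.py <<'E'
import cv2,numpy as np
from plant import ctrl
def rays(n,uv):
    m=ctrl.camera_model(n); uv=np.atleast_2d(np.array(uv,float))
    p=np.c_[(uv[:,0]-m['cx'])/m['fx'],(uv[:,1]-m['cy'])/m['fy']]; q=p.copy()
    for _ in range(20): q=p/(1+m['k1']*(q**2).sum(1,keepdims=True))
    T=np.array(m['cam_to_world']); d=np.c_[q,np.ones(len(q))]@T[:3,:3].T
    return T[:3,3],d
def onz(n,uv,z):
    o,d=rays(n,uv); t=(z-o[2])/d[:,2]; return o+d*t[:,None]
def cloud(n,D):
    h,w=D.shape; u,v=np.meshgrid(np.arange(w),np.arange(h)); o,d=rays(n,np.c_[u.ravel(),v.ravel()])
    P=o+d*D.ravel()[:,None]; P[D.ravel()==0]=np.nan; return P.reshape(h,w,3)
def proj(n,P):
    m=ctrl.camera_model(n);T=np.array(m['cam_to_world']);c=(np.atleast_2d(P)-T[:3,3])@T[:3,:3]
    q=c[:,:2]/c[:,2:]; q=q*(1+m['k1']*(q**2).sum(1,keepdims=True)); return q*[m['fx'],m['fy']]+[m['cx'],m['cy']]
def rect(pts):
    (c,s,a)=cv2.minAreaRect(np.array(pts,np.float32)); b=cv2.boxPoints((c,s,a)); return np.array(c),s,a,b
E
python3 - <<'E'
from h import *
im=cv2.imread("pics/top0.png"); D=np.load("pics/top0_d.npy"); P=cloud("top",D)
np.set_printoptions(precision=4,suppress=True)
hsv=cv2.cvtColor(im,cv2.COLOR_BGR2HSV)
print("table z",np.nanmedian(P[300:340,250:350,2]))
roi=np.zeros(im.shape[:2],bool); roi[225:260,165:285]=1
m=(roi&(im.min(2)>150)).astype(np.uint8)
n,l,s,c=cv2.connectedComponentsWithStats(m)
for i in range(1,n):
    if s[i,4]<60: continue
    vu=np.argwhere(l==i)[:,::-1]; w=onz("top",vu,0.026)[:,:2]
    cc,ss,a,b=rect(w); print("cyl",s[i,:5],cc,ss,a, "depthmax",np.nanmax(P[l==i][:,2]), np.nanmean(P[l==i],axis=0), proj("top",[*cc,0.02]))
# black things
m=((im.max(2)<45)).astype(np.uint8)
n,l,s,c=cv2.connectedComponentsWithStats(m)
for i in range(1,n):
    if s[i,4]<40 or s[i,1]<100: continue
    z=P[l==i][:,2]; print("blk",c[i],s[i],"z",np.nanpercentile(z,[5,50,95]))
    q=P[l==i]; q=q[q[:,2]>np.nanpercentile(z,95)-0.006]; 
    if len(q)>5: print(rect(q[:,:2]))
# bin walls
q=P[150:225,110:250].reshape(-1,3)
h,e=np.histogram(q[:,2][~np.isnan(q[:,2])],bins=np.arange(0,.23,.005)); print(list(zip(np.round(e,3),h)))
z=P[:,:,2]; vis=np.clip(z/0.28*255,0,255); vis[np.isnan(vis)]=0
cv2.imwrite("pics/z0.png",cv2.resize(cv2.applyColorMap(vis.astype(np.uint8),cv2.COLORMAP_JET)[140:280,110:500],None,fx=2,fy=2,interpolation=cv2.INTER_NEAREST))
E
```

```text
table z -0.001084893132319964
cyl [259 229   9  26 225] [ 0.4337 -0.0498] (0.06718157231807709, 0.02168353460729122) 0.10445152968168259 depthmax 0.03981447199208654 [ 0.4342 -0.0498  0.0327] [[263.0367 241.3331]]
cyl [204 231   8  26 203] [0.4276 0.101 ] (0.06753387302160263, 0.019159439951181412) 0.6788152456283569 depthmax 0.03882377950046345 [0.4285 0.0997 0.0329] [[207.8667 243.3076]]
cyl [177 232   8  26 180] [0.4247 0.1748] (0.06763934344053268, 0.019220463931560516) 1.0695940256118774 depthmax 0.03771934488377582 [0.4267 0.1741 0.0332] [[181.0487 244.2731]]
blk [355.5128 128.3846] [351 124  10  10  78] z [0.1097 0.1184 0.1213]
(array([ 0.7186, -0.2797]), (0.019955622032284737, 0.020476708188652992), 88.21947479248047, array([[ 0.7081, -0.2893],
       [ 0.7285, -0.29  ],
       [ 0.7292, -0.27  ],
       [ 0.7087, -0.2694]], dtype=float32))
blk [125.3778 196.64  ] [119 187  14  20 225] z [0.1611 0.1929 0.2094]
(array([0.5446, 0.2646]), (0.04052286967635155, 0.010552574880421162), 1.3787761926651, array([[0.5242, 0.2693],
       [0.5245, 0.2588],
       [0.565 , 0.2598],
     
[... 3702 characters left out ...]
2)), (np.float64(0.125), np.int64(3)), (np.float64(0.13), np.int64(2)), (np.float64(0.135), np.int64(6)), (np.float64(0.14), np.int64(19)), (np.float64(0.145), np.int64(50)), (np.float64(0.15), np.int64(2022)), (np.float64(0.155), np.int64(386)), (np.float64(0.16), np.int64(114)), (np.float64(0.165), np.int64(126)), (np.float64(0.17), np.int64(111)), (np.float64(0.175), np.int64(125)), (np.float64(0.18), np.int64(370)), (np.float64(0.185), np.int64(373)), (np.float64(0.19), np.int64(353)), (np.float64(0.195), np.int64(351)), (np.float64(0.2), np.int64(470)), (np.float64(0.205), np.int64(189)), (np.float64(0.21), np.int64(4)), (np.float64(0.215), np.int64(0)), (np.float64(0.22), np.int64(0))]
```

View pics/z0.png

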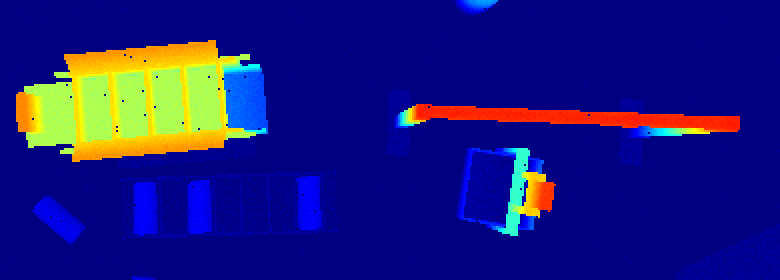

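```bash
cat > pose.py <<'E'
from h import *
np.set_printoptions(precision=4,suppress=True)
def carrier(im,P):
    blk=(im.max(2)<60)&(P[:,:,2]>.12)
    return blk
if __name__=="__main__":
    im=cv2.imread("pics/top0.png"); D=np.load("pics/top0_d.npy"); P=cloud("top",D)
    R=np.zeros(D.shape,bool); R[150:225,130:250]=1
    q=P[R&(P[:,:,2]>.2)]; c,s,a,b=rect(q[:,:2]); print("flare",c,s,a); print(b)
    # axis direction via wall points
    for it in range(2):
        if it==0: th=np.deg2rad(3.5)
        ex=np.array([np.cos(th),np.sin(th)]); ey=np.array([-ex[1],ex[0]])
        # refine th: wall lines
        w=P[R&(P[:,:,2]>.181)&(P[:,:,2]<.188)]
        lx=(w[:,:2]-c)@ex; ly=(w[:,:2]-c)@ey
        k=abs(lx)<.033; ww=w[k]; ly=ly[k]; lx=lx[k]
        sl=[]
        ks=np.sort(ly); gaps=np.where(np.diff(ks)>.012)[0]; cl=np.split(ks,gaps+1)
        for g in cl:
            if len(g)<15: continue
            kk=(ly>=g[0])&(ly<=g[-1]); p=np.polyfit(lx[kk],ly[kk],1); sl.append(p[0]); print("wall",len(g),g.min(),g.max(),p,(ex*0+c+ey*p[1]))
        th+=np.arctan(np.median(sl)); print("yaw",np.rad2deg(th))
    for lab,sel in (("rail",P[:,:,2]>.232),):
        R=np.zeros(D.shape,bool); R[185:215,300:485]=1
        q=P[R&sel]; x,y=q[:,0],q[:,1]; print(lab,len(q),y.min(),y.max(), np.polyfit(y,x,1), rect(q[:,:2]))
    R=np.zeros(D.shape,bool); R[205:275,330:420]=1
    for lo,hi in ((.226,.236),(.115,.125),(.19,.204),(.055,.066),(.04,.05),(.03,.042)):
        q=P[R&(P[:,:,2]>lo)&(P[:,:,2]<hi)]; 
        if len(q)>3: c,s,a,b=rect(q[:,:2]); print(lo,len(q),c,s,a,b.tolist())
    R=np.zeros(D.shape,bool); R[185:215,412:440]=1
    q=P[R&(P[:,:,2]>.225)&(im.max(2)<60)]; print("tape",q.mean(0),q.min(0),q.max(0))
    R=np.zeros(D.shape,bool); R[225:262,160:290]=1
    q=P[R&(P[:,:,2]>.0025)]; print("cradle",rect(q[:,:2]))
E
python3 pose.py
```

```text
flare [0.5586 0.1307] (0.12098962813615799, 0.1707797348499298) 5.396364688873291
[[0.4904 0.21  ]
 [0.5065 0.04  ]
 [0.6269 0.0514]
 [0.6108 0.2214]]
wall 48 -0.0860653052104443 -0.08087711226244716 [ 0.0276 -0.084 ] [0.5638 0.0469]
wall 53 -0.04421075864656784 -0.03871701859053249 [ 0.0345 -0.0418] [0.5612 0.089 ]
wall 57 -0.0027417447889593206 0.0028723045086171584 [ 0.0384 -0.0002] [0.5587 0.1305]
wall 55 0.03889761040447252 0.04462753789977108 [0.0318 0.0417] [0.5561 0.1723]
wall 58 0.08032765395894412 0.08594804824383236 [0.0374 0.0834] [0.5536 0.214 ]
yaw 5.478694840407695
wall 51 -0.08597842278043745 -0.08182368119253579 [-0.0028 -0.0839] [0.5667 0.0472]
wall 55 -0.04376449911115395 -0.03946383495796928 [-0.0016 -0.0418] [0.5626 0.0891]
wall 57 -0.0025665563783030176 0.002159339276349762 [ 0.004  -0.0002] [0.5587 0.1305]
wall 54 0.039189660444749 0.04441094199230268 [-0.0021  0.0416] [0.5547 0.1722]
wall 58 0.08078671267932573 0.0859928509666735 [0.0033 0.0834] [0.5507 0.2137]
yaw 5.389270866440012
rail 945 -0.4972244049228029 -0.17001272883410476 [0.0396 0.5517] (array([ 0.5
[... 1395 characters left out ...]
0.4991585612297058, -0.3552882671356201], [0.5153982043266296, -0.26915568113327026], [0.41394758224487305, -0.25002795457839966]]
0.03 109 [ 0.4565 -0.3025] (0.08647993206977844, 0.10421817004680634) 80.93601989746094 [[0.3981860876083374, -0.33695632219314575], [0.5011029243469238, -0.35337454080581665], [0.5147267580032349, -0.26797449588775635], [0.41180992126464844, -0.25155627727508545]]
tape [ 0.5353 -0.3907  0.2352] [ 0.5283 -0.3982  0.2273] [ 0.5431 -0.3841  0.2391]
cradle (array([0.4279, 0.0584]), (0.09945574402809143, 0.3429257571697235), 0.3351217210292816, array([[ 0.3772,  0.2296],
       [ 0.3792, -0.1133],
       [ 0.4786, -0.1127],
       [ 0.4766,  0.2302]], dtype=float32))
```

{"fn": "apply_moves", "kwargs": {
  "motion": [
    [[0,0,5],-4],
    [[0,0,9],-8],
    [[1.5,4,11],-12],
    [[3.2,8,11],-14.8],
    [[4.8,12,11],-14.8],
    [[6.4,16,11],-14.8],
    [[8,20,11],-14.8],
    [[9.6,24,11],-14.8],
    [[11.2,28,11],-14.8],
    [[12.8,32,11],-14.8]
  ],
  "hand": 8.5
}}

```text
clock: 1.1
tool_pos: [0.3267, -0.3234, 0.3364]
orientation: [-180.0, -0.0, 92.3]
force: [1.1, 1.1, -0.5]
opening: 0.0847
```

{"fn": "apply_moves", "kwargs": {
  "motion": [
    [[1.5,4,0],0],
    [[3.2,8,0],0],
    [[4.8,12,0],0],
    [[6.4,16,0],0],
    [[8,20,0],0],
    [[9.6,24,0],0],
    [[10.7,27.5,-1],0],
    [[10.7,27.5,-1],0],
    [[10.7,27.5,-1],0]
  ]
}}

```text
clock: 2.0
tool_pos: [0.4335, -0.0494, 0.3261]
orientation: [-179.9, 0.0, 92.5]
force: [-0.7, 0.3, 0.4]
opening: 0.0848
```

Run:
```python
from h import *
np.set_printoptions(precision=4,suppress=True)
im,D=ctrl.snapshot("scene"); cv2.imwrite("pics/s1.png",im)
o=ctrl.get_obs(); print(o['tool_pos'],o['orientation'],o['clock'],o['force'])
```

```text
[ 0.4335 -0.0501  0.3264] [-179.9647    0.0188   92.3775] 2.05 [ 0.3251 -0.1661  0.8305]
```

{"fn": "apply_moves", "kwargs": {
  "motion": [
    [[0,0,-5],0],
    [[0,0,-10],0],
    [[0,0,-15],0],
    [[0,0,-20],0],
    [[0,0,-24],0],
    [[0,0,-27],0],
    [[0,0,-29.5],0],
    [[0,0,-31.3],0],
    [[0,0,-31.3],0]
  ],
  "hand": 5.0
}}

```text
clock: 2.95
tool_pos: [0.432, -0.0516, 0.0119]
orientation: [-179.8, 0.1, 92.2]
force: [-0.2, -0.0, -0.1]
opening: 0.0501
```

{"fn": "apply_moves", "kwargs": {
  "motion": [
    [[0,0,0],0],
    [[0,0,0],0],
    [[0,0,0],0],
    [[0,0,0],0],
    [[0,0,0],0]
  ],
  "hand": 2.0
}}

```text
clock: 3.45
tool_pos: [0.4345, -0.05, 0.0146]
orientation: [179.9, -0.0, 92.3]
force: [-1.0, -1.0, 7.6]
opening: 0.0308
```

{"fn": "apply_moves", "kwargs": {
  "motion": [
    [[0,0,2],0],
    [[0,0,5],0],
    [[0,0,9],0],
    [[0,0,14],0],
    [[0,0,19],0],
    [[0,0,24],0],
    [[0,0,27],0],
    [[0,0,27],0]
  ]
}}

```text
clock: 4.25
tool_pos: [0.4356, -0.0498, 0.2885]
orientation: [179.5, -0.1, 92.4]
force: [0.1, 0.5, -0.9]
opening: 0.0314
```

{"fn": "apply_moves", "kwargs": {
  "motion": [
    [[3,3,0],1],
    [[6,6,0],2],
    [[9,9,0],3],
    [[11.5,11,0],3.1],
    [[13,11.8,0],3.1],
    [[13,11.8,0],3.1],
    [[13,11.8,0],3.1]
  ]
}}

```text
clock: 4.95
tool_pos: [0.563, 0.068, 0.2822]
orientation: [-179.9, 0.0, 95.4]
force: [-0.1, -0.0, -1.6]
opening: 0.0312
```

Run:
```python
from h import *
np.set_printoptions(precision=4,suppress=True)
im,D=ctrl.snapshot("scene"); cv2.imwrite("pics/s2.png",cv2.resize(im[60:300,150:400],None,fx=2.4,fy=2.4))
o=ctrl.get_obs(); print(o['tool_pos'],o['orientation'],o['clock'],o['force'],o['opening'])
```

```text
[0.5628 0.0677 0.2827] [-179.9062    0.009    95.4151] 5.0 [ 0.0941 -0.444  -1.9932] 0.03146860605186757
```

View pics/s2.png

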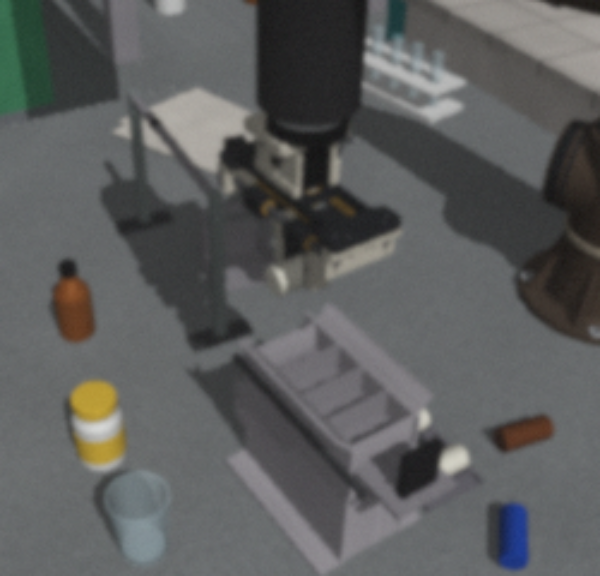

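{"fn": "apply_moves", "kwargs": {
  "motion": [
    [[0.2,0,-3],0],
    [[0.2,0.03,-6],0],
    [[0.2,0.03,-7.5],0],
    [[0.2,0.03,-8.5],0],
    [[0.2,0.03,-9.2],0],
    [[0.2,0.03,-9.4],0],
    [[0.2,0.03,-9.4],0],
    [[0.2,0.03,-9.4],0]
  ]
}}

```text
clock: 5.8
tool_pos: [0.5661, 0.0683, 0.1904]
orientation: [179.9, -0.0, 95.4]
force: [-0.4, -0.3, -0.3]
opening: 0.0316
```

{"fn": "apply_moves", "kwargs": {
  "motion": [
    [[0,0,-0.1],0],
    [[0,0,-0.1],0],
    [[0,0,-0.1],0],
    [[0,0,-0.1],0]
  ],
  "hand": 5.0
}}

```text
clock: 6.2
tool_pos: [0.5658, 0.0683, 0.1888]
orientation: [180.0, -0.0, 95.4]
force: [-0.4, 0.9, -0.5]
opening: 0.0494
```

{"fn": "apply_moves", "kwargs": {
  "motion": [
    [[0,0,3],0],
    [[0,0,8],0],
    [[-3,0.5,11],0],
    [[-7,1.5,11],-1],
    [[-11,2.6,11],-2],
    [[-13.4,3.3,11],-3.1],
    [[-13.4,3.3,11],-3.1],
    [[-13.4,3.3,11],-3.1]
  ]
}}

```text
clock: 7.0
tool_pos: [0.4316, 0.1015, 0.2993]
orientation: [179.9, -0.1, 92.4]
force: [0.7, -1.0, 0.3]
opening: 0.0499
```

Run:
```python
from h import *
np.set_printoptions(precision=4,suppress=True)
im,D=ctrl.snapshot("scene"); cv2.imwrite("pics/s3.png",cv2.resize(im[60:300,150:400],None,fx=2.4,fy=2.4))
o=ctrl.get_obs(); print(o['tool_pos'],o['orientation'],o['clock'],o['force'],o['opening'])
```

```text
[0.432  0.1014 0.299 ] [179.9475  -0.0254  92.367 ] 7.05 [-0.4487  0.0447  0.5227] 0.04985308504906747
```

View pics/s3.png

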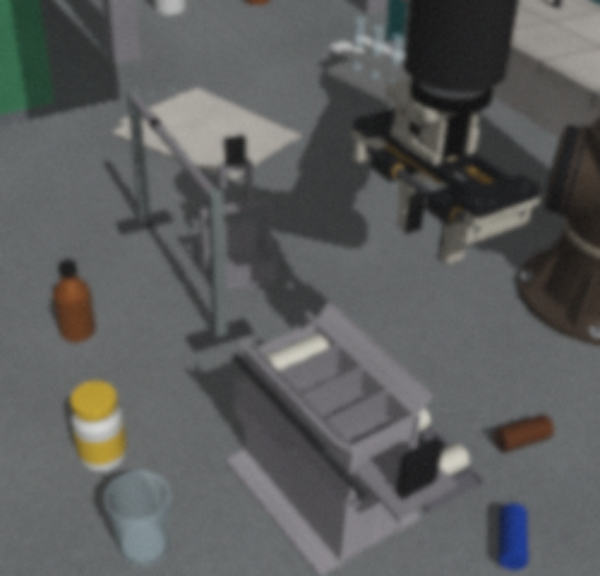

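The first cylinder lies flat in the chamber nearest the spout, at about (300,350) in the crop. Next is the cylinder at y=0.101.

{"fn": "apply_moves", "kwargs": {
  "motion": [
    [[-0.4,0,-5],0],
    [[-0.4,0,-10],0],
    [[-0.4,0,-15],0],
    [[-0.4,0,-20],0],
    [[-0.4,0,-24],0],
    [[-0.4,0,-27],0],
    [[-0.4,0,-28.5],0],
    [[-0.4,0,-28.5],0],
    [[-0.4,0,-28.5],0]
  ]
}}

```text
clock: 7.95
tool_pos: [0.4282, 0.101, 0.0133]
orientation: [-179.9, 0.1, 92.3]
force: [0.7, 0.0, 0.9]
opening: 0.05
```

{"fn": "apply_moves", "kwargs": {
  "motion": [
    [[0,0,0],0],
    [[0,0,0],0],
    [[0,0,0],0],
    [[0,0,0],0],
    [[0,0,2],0],
    [[0,0,6],0],
    [[0,0,11],0],
    [[0,0,16],0],
    [[0,0,21],0],
    [[0,0,26],0]
  ],
  "hand": 2.0
}}

```text
clock: 8.95
tool_pos: [0.4268, 0.1008, 0.276]
orientation: [180.0, -0.1, 92.3]
force: [2.2, 1.4, -1.9]
opening: 0.0312
```

{"fn": "apply_moves", "kwargs": {
  "motion": [
    [[3,0.2,0.5],1],
    [[7,0.5,0.5],2],
    [[10.5,0.8,0.5],3.1],
    [[13.3,0.9,0.5],3.1],
    [[13.3,0.9,0.5],3.1],
    [[13.3,0.9,0.5],3.1],
    [[13.3,0.9,0.5],3.1]
  ]
}}

```text
clock: 9.65
tool_pos: [0.5599, 0.1101, 0.2785]
orientation: [-180.0, -0.0, 95.4]
force: [-0.4, -0.5, -0.9]
opening: 0.031
```

Run:
```python
from h import *
np.set_printoptions(precision=4,suppress=True)
o=ctrl.get_obs(); print(o['tool_pos'],o['orientation'],o['clock'],o['force'],o['opening'])
```

```text
[0.5599 0.1101 0.2785] [-179.9723   -0.0056   95.4203] 9.65 [-0.3554 -0.4971 -0.8855] 0.03101913643535641
```

{"fn": "apply_moves", "kwargs": {
  "motion": [
    [[0.1,0,-3],0],
    [[0.1,0,-6],0],
    [[0.1,0,-7.5],0],
    [[0.1,0,-8.5],0],
    [[0.1,0,-9],0],
    [[0.1,0,-9],0],
    [[0.1,0,-9],0]
  ]
}}

```text
clock: 10.35
tool_pos: [0.5621, 0.1105, 0.1896]
orientation: [179.9, -0.0, 95.4]
force: [0.1, 0.4, -0.7]
opening: 0.0313
```

{"fn": "apply_moves", "kwargs": {
  "motion": [
    [[0,0,0],0],
    [[0,0,0],0],
    [[0,0,0],0],
    [[0,0,0],0],
    [[0,0,3],0],
    [[0,0,8],0],
    [[-4,1.9,11],-1],
    [[-8,3.8,11],-2],
    [[-12,5.6,11],-3.1],
    [[-13.5,6.5,11],-3.1]
  ],
  "hand": 5.0
}}

```text
clock: 11.35
tool_pos: [0.4242, 0.1757, 0.2994]
orientation: [179.9, -0.1, 92.3]
force: [0.6, 0.2, 0.8]
opening: 0.0501
```

Run:
```python
from h import *
np.set_printoptions(precision=4,suppress=True)
im,D=ctrl.snapshot("scene"); cv2.imwrite("pics/s4.png",cv2.resize(im[60:300,150:400],None,fx=2.4,fy=2.4))
o=ctrl.get_obs(); print(o['tool_pos'],o['orientation'],o['clock'],o['force'],o['opening'])
```

```text
[0.4237 0.1763 0.2995] [179.9325  -0.1404  92.3887] 11.4 [-1.7044  0.6194 -0.897 ] 0.04977042828943095
```

View pics/s4.png

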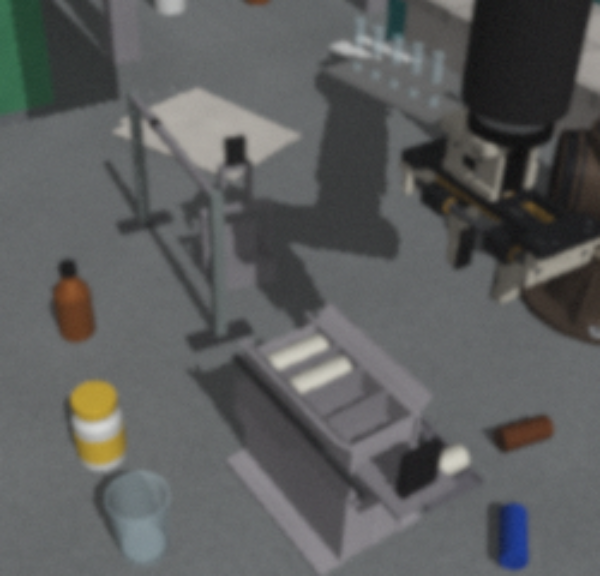

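Two cylinders lie in the first two chambers, at (300,352) and (321,374). Now the third, from place 4.

{"fn": "apply_moves", "kwargs": {
  "motion": [
    [[0.1,-0.1,-5],0],
    [[0.1,-0.1,-10],0],
    [[0.1,-0.1,-15],0],
    [[0.1,-0.1,-20],0],
    [[0.1,-0.1,-24],0],
    [[0.1,-0.1,-27],0],
    [[0.1,-0.1,-28.6],0],
    [[0.1,-0.1,-28.6],0],
    [[0.1,-0.1,-28.6],0]
  ]
}}

```text
clock: 12.3
tool_pos: [0.428, 0.1744, 0.0129]
orientation: [-180.0, 0.0, 92.3]
force: [0.4, 0.5, -0.4]
opening: 0.0498
```

{"fn": "apply_moves", "kwargs": {
  "motion": [
    [[0,0,0],0],
    [[0,0,0],0],
    [[0,0,0],0],
    [[0,0,0],0],
    [[0,0,2],0],
    [[0,0,6],0],
    [[0,0,11],0],
    [[0,0,16],0],
    [[0,0,21],0],
    [[0,0,26],0]
  ],
  "hand": 2.0
}}

```text
clock: 13.3
tool_pos: [0.4269, 0.1737, 0.2749]
orientation: [180.0, -0.0, 92.3]
force: [0.7, 0.6, -2.2]
opening: 0.0312
```

{"fn": "apply_moves", "kwargs": {
  "motion": [
    [[3,0.4,0.5],1],
    [[7,1,0.5],2],
    [[10.5,1.6,0.5],3.1],
    [[12.9,1.8,0.5],3.1],
    [[12.9,1.8,0.5],3.1],
    [[12.9,1.8,0.5],3.1],
    [[12.9,1.8,0.5],3.1]
  ]
}}

```text
clock: 14.0
tool_pos: [0.5559, 0.192, 0.2775]
orientation: [-180.0, -0.0, 95.4]
force: [-0.5, -0.2, -0.8]
opening: 0.0312
```

Run:
```python
from h import *
np.set_printoptions(precision=4,suppress=True)
im,D=ctrl.snapshot("scene")
o=ctrl.get_obs(); print(o['tool_pos'],o['orientation'],o['clock'],o['force'],o['opening'])
```

```text
[0.5559 0.1921 0.2779] [179.9935  -0.016   95.4401] 14.05 [-0.17   -0.1167 -0.4688] 0.031108005574250783
```

{"fn": "apply_moves", "kwargs": {
  "motion": [
    [[-0.15,0.14,-3],0],
    [[-0.15,0.14,-6],0],
    [[-0.15,0.14,-7.5],0],
    [[-0.15,0.14,-8.5],0],
    [[-0.15,0.14,-8.9],0],
    [[-0.15,0.14,-8.9],0],
    [[-0.15,0.14,-8.9],0]
  ]
}}

```text
clock: 14.75
tool_pos: [0.5556, 0.194, 0.1897]
orientation: [179.9, -0.0, 95.4]
force: [0.5, -0.4, -1.1]
opening: 0.031
```

{"fn": "apply_moves", "kwargs": {
  "motion": [
    [[0,0,0],0],
    [[0,0,0],0],
    [[0,0,0],0],
    [[0,0,0],0],
    [[0,0,3],0],
    [[0,0,8],0],
    [[0,0,12],0],
    [[-6,-3,14],0],
    [[-10,-8,14],0],
    [[-14,-10,14],0]
  ],
  "hand": 5.0
}}

```text
clock: 15.75
tool_pos: [0.4355, 0.1072, 0.3282]
orientation: [180.0, -0.0, 95.4]
force: [-0.4, -0.0, -0.5]
opening: 0.0502
```

Run:
```python
from h import *
np.set_printoptions(precision=4,suppress=True)
im,D=ctrl.snapshot("scene"); cv2.imwrite("pics/s5.png",cv2.resize(im[60:300,150:400],None,fx=2.4,fy=2.4))
im,D=ctrl.snapshot("top"); cv2.imwrite("pics/t5.png",im); np.save("pics/t5_d.npy",D)
o=ctrl.get_obs(); print(o['tool_pos'],o['orientation'],o['clock'],o['force'],o['opening'])
```

```text
[0.4327 0.1053 0.3296] [179.8367  -0.1351  95.3829] 15.85 [0.9231 0.6036 1.6591] 0.04981058286443357
```

View pics/s5.png

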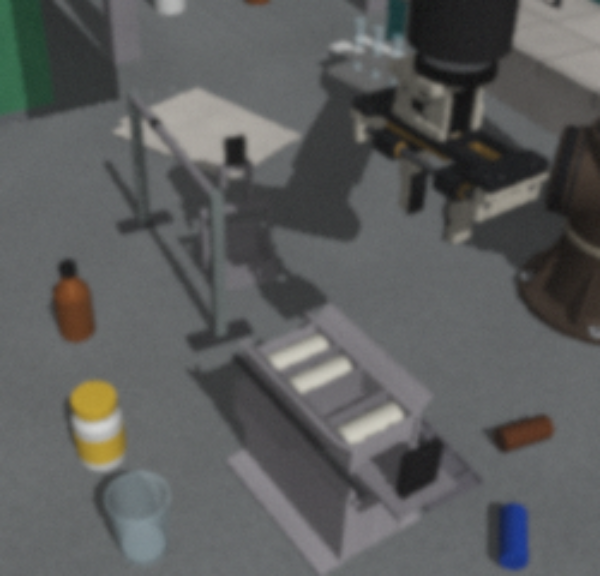

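View pics/t5.png

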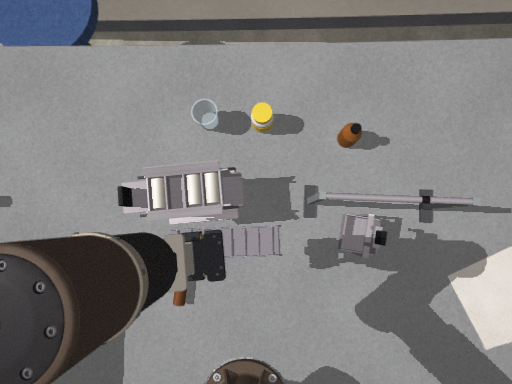

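All three cylinders lie flat in chambers 1, 2 and 4. In the top view they are at (212,189), (194,190) and (158,193), and no white is left in the visible cradle. I'll re-measure the carrier.

```bash
cat > car.py <<'E'
from h import *
import sys
np.set_printoptions(precision=4,suppress=True)
def car(D,c0,zoff=0.):
    P=cloud("top",D); R=np.hypot(P[:,:,0]-c0[0],P[:,:,1]-c0[1])<.1
    for nm,lo,hi in (("tab",.227,.24),("bail",.115,.126),("rim",.03,.05)):
        q=P[R&(P[:,:,2]>lo+zoff)&(P[:,:,2]<hi+zoff)]
        if len(q)<5: print(nm,"few");continue
        c,s,a,b=rect(q[:,:2]); print(nm,len(q),c,np.array(s),a,"z",np.median(q[:,2]))
if __name__=="__main__":
    D=np.load(sys.argv[1]); car(D,(float(sys.argv[2]),float(sys.argv[3])),float(sys.argv[4]) if len(sys.argv)>4 else 0.)
E
python3 car.py pics/t5_d.npy .456 -.303
python3 - <<'E'
from h import *
D=np.load("pics/t5_d.npy");P=cloud("top",D)
for u,v in ((212,189),(194,190),(158,193)): print(np.nanmax(P[v-8:v+9,u-1:u+2,2]), P[v,u])
E
```

```text
tab 439 [ 0.5148 -0.2934] [0.1053 0.1142] 54.93544006347656 z 0.23404888080259967
bail 251 [ 0.4558 -0.3044] [0.016  0.1052] 80.18557739257812 z 0.11890424588982462
rim 184 [ 0.4562 -0.3025] [0.0883 0.104 ] 79.5043716430664 z 0.04021195592629989
0.1879381167218176 [0.5620857  0.06477876 0.18595372]
0.18811607110479744 [0.5598451  0.10622139 0.18546405]
0.18859550263928215 [0.55296693 0.18919857 0.18529687]
```

{"fn": "apply_moves", "kwargs": {
  "motion": [
    [[0.3,-4.5,0],-4],
    [[0.6,-9,0],-8],
    [[0.9,-13.5,0],-12],
    [[1.2,-18,0],-15.2],
    [[1.4,-22.5,0],-15.2],
    [[1.6,-27,0],-15.2],
    [[1.8,-31.5,0],-15.2],
    [[2,-36,0],-15.2],
    [[2.3,-39.5,0],-15.2],
    [[2.3,-40.9,0],-15.2]
  ]
}}

```text
clock: 16.85
tool_pos: [0.4592, -0.3036, 0.3271]
orientation: [-179.9, 0.0, 80.1]
force: [0.7, -0.1, -0.8]
opening: 0.0501
```

{"fn": "apply_moves", "kwargs": {
  "motion": [
    [[0,0,0],0],
    [[0,0,0],0],
    [[0,0,-2],0],
    [[0,0,-4],0]
  ]
}}

```text
clock: 17.25
tool_pos: [0.4598, -0.2996, 0.2882]
orientation: [179.9, -0.0, 80.3]
force: [-0.3, 0.5, -0.0]
opening: 0.0502
```

Run:
```python
from h import *
np.set_printoptions(precision=4,suppress=True)
im,D=ctrl.snapshot("scene"); cv2.imwrite("pics/s6.png",cv2.resize(im[0:240,150:350],None,fx=2.4,fy=2.4))
o=ctrl.get_obs(); print(o['tool_pos'],o['orientation'],o['clock'],o['force'],o['opening'])
```

```text
[ 0.4583 -0.2986  0.2842] [-179.8306   -0.1131   80.2853] 17.3 [-2.3447  1.9002 -5.3442] 0.04974119963389826
```

View pics/s6.png

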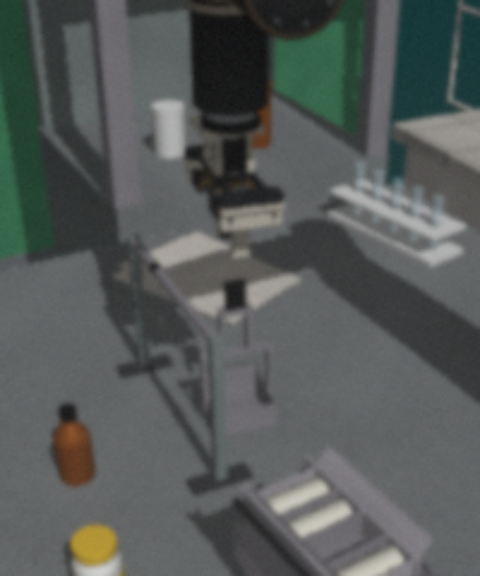

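{"fn": "apply_moves", "kwargs": {
  "motion": [
    [[-0.2,0,0],0],
    [[-0.2,0,0],0],
    [[-0.2,0,0],0]
  ]
}}

```text
clock: 17.6
tool_pos: [0.4579, -0.3007, 0.2893]
orientation: [179.9, 0.0, 80.3]
force: [-0.4, 1.1, -0.1]
opening: 0.0499
```

{"fn": "apply_moves", "kwargs": {
  "motion": [
    [[-0.15,-0.3,-3],0],
    [[-0.15,-0.35,-6],0],
    [[-0.15,-0.35,-8],0],
    [[-0.15,-0.35,-9.1],0],
    [[-0.15,-0.35,-9.1],0],
    [[-0.15,-0.35,-9.1],0]
  ]
}}

```text
clock: 18.2
tool_pos: [0.4565, -0.3047, 0.198]
orientation: [179.9, 0.0, 80.2]
force: [-0.0, 0.4, 0.4]
opening: 0.05
```

{"fn": "apply_moves", "kwargs": {
  "motion": [
    [[0,0,0],0],
    [[0,0,0],0],
    [[0,0,0],0],
    [[0,0,0],0],
    [[0,0,0],0],
    [[0,0,0],0]
  ],
  "hand": 0.4
}}

```text
clock: 18.8
tool_pos: [0.456, -0.3043, 0.1969]
orientation: [180.0, -0.0, 80.2]
force: [1.3, -0.6, -0.1]
opening: 0.0115
```

{"fn": "apply_moves", "kwargs": {
  "motion": [
    [[0,0,2],0],
    [[0,0,5],0],
    [[0,1,7],0],
    [[0,4,7],2],
    [[0,7,7],4],
    [[0,10,7],6],
    [[0,13,7],8],
    [[0,16,7],11],
    [[0,19,7],13.5],
    [[0,20.5,7],15.2]
  ]
}}

```text
clock: 19.8
tool_pos: [0.4551, -0.0974, 0.2662]
orientation: [-179.9, -0.1, 95.6]
force: [0.4, -0.3, -3.9]
opening: 0.0121
```

{"fn": "apply_moves", "kwargs": {
  "motion": [
    [[2,0.4,0],0],
    [[5,1.5,0],0],
    [[8,2.5,0],0],
    [[10.5,3.5,0],0],
    [[11.9,4.5,0],0],
    [[11.9,5.0,0],0],
    [[11.9,5.0,0],0],
    [[11.9,5.0,0],0]
  ]
}}

```text
clock: 20.6
tool_pos: [0.5739, -0.0494, 0.2667]
orientation: [-180.0, -0.0, 95.4]
force: [-0.1, -0.3, -3.0]
opening: 0.012
```

Run:
```python
from h import *
np.set_printoptions(precision=4,suppress=True)
im,D=ctrl.snapshot("scene"); cv2.imwrite("pics/s7.png",cv2.resize(im[60:300,150:400],None,fx=2.4,fy=2.4))
im,D=ctrl.snapshot("top"); cv2.imwrite("pics/t7.png",im); np.save("pics/t7_d.npy",D)
o=ctrl.get_obs(); print(o['tool_pos'],o['orientation'],o['clock'],o['force'],o['opening'])
```

```text
[ 0.5741 -0.0497  0.2671] [179.9875  -0.0039  95.41  ] 20.7 [-0.1995 -0.0019 -3.4184] 0.012089061160601636
```

View pics/s7.png

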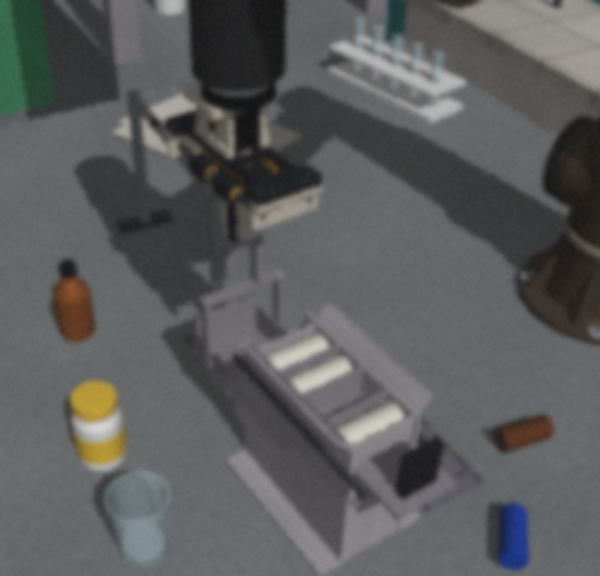

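View pics/t7.png

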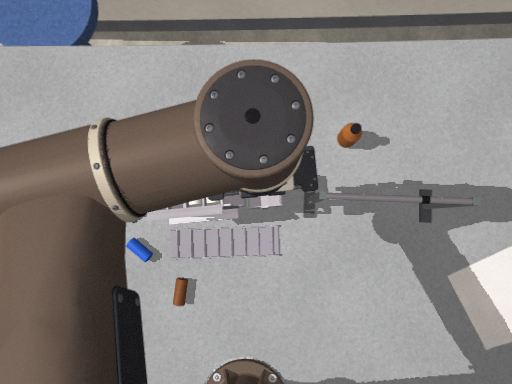

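{"fn": "apply_moves", "kwargs": {
  "motion": [
    [[0.1,0,-2],0],
    [[0.1,0,-4],0],
    [[0.1,0.2,-5.5],0],
    [[0.1,0.5,-6.3],0],
    [[0.1,0.5,-6.8],0],
    [[0.1,0.5,-7.0],0],
    [[0.1,0.5,-7.1],0],
    [[0.1,0.5,-7.1],0]
  ]
}}

```text
clock: 21.5
tool_pos: [0.5763, -0.0445, 0.197]
orientation: [179.9, 0.0, 95.4]
force: [-1.0, -0.2, 2.0]
opening: 0.0119
```

{"fn": "apply_moves", "kwargs": {
  "motion": [
    [[0,0,0],0],
    [[0,0,0],0],
    [[0,0,0],0],
    [[0,0,0],0],
    [[0,0,3],0],
    [[0,0,7],0],
    [[0,0,11],0],
    [[-4,2,12],0],
    [[-8,5,12],0],
    [[-12,9,12],0]
  ],
  "hand": 4.0
}}

```text
clock: 22.5
tool_pos: [0.4591, 0.0411, 0.3161]
orientation: [180.0, -0.0, 95.3]
force: [0.3, 1.8, 0.5]
opening: 0.0399
```

{"fn": "apply_moves", "kwargs": {
  "motion": [
    [[-2,4,0],0],
    [[-2,8,0],0],
    [[-2,12,0],0],
    [[-2,16,0],0],
    [[-2,20,0],0],
    [[0,23,0],0],
    [[0,23,0],0]
  ]
}}

```text
clock: 23.2
tool_pos: [0.4615, 0.2743, 0.3146]
orientation: [-180.0, 0.1, 95.6]
force: [-0.4, 0.3, -0.2]
opening: 0.0397
```

```bash
python3 - <<'E'
from h import *
np.set_printoptions(precision=4,suppress=True)
im,D=ctrl.snapshot("scene"); cv2.imwrite("pics/s8.png",cv2.resize(im[60:300,150:400],None,fx=2.4,fy=2.4))
im,D=ctrl.snapshot("top"); cv2.imwrite("pics/t8.png",cv2.resize(im[150:290,110:310],None,fx=4,fy=4)); np.save("pics/t8_d.npy",D)
o=ctrl.get_obs(); print(o['tool_pos'],o['orientation'],o['clock'],o['force'],o['opening'])
E
python3 car.py pics/t8_d.npy .575 -.0445
```

```text
[0.4604 0.2716 0.315 ] [-179.9314    0.0654   95.4639] 23.3 [-0.5371 -0.535  -0.1247] 0.04012657689945294
tab 78 [ 0.5744 -0.0442] [0.0289 0.0119] 5.294333457946777 z 0.23087117363678478
bail 121 [ 0.5713 -0.0031] [0.1052 0.0961] 5.571776390075684 z 0.11929887925520022
rim 132 [ 0.5749 -0.0432] [0.0962 0.0845] 5.73983907699585 z 0.041588098971360676
```

View pics/s8.png

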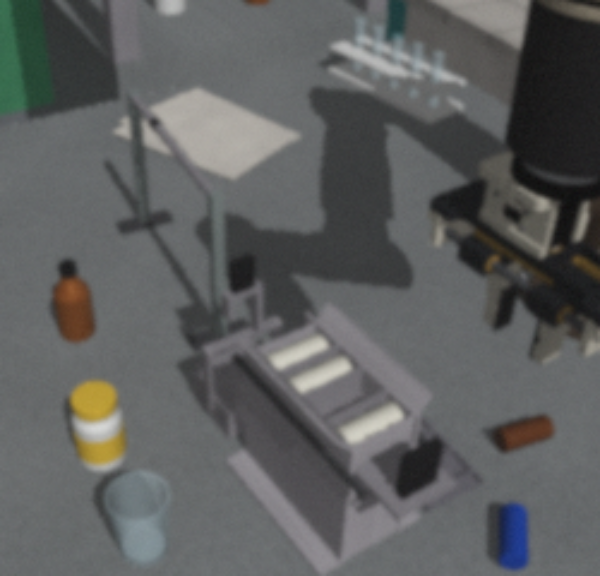

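View pics/t8.png

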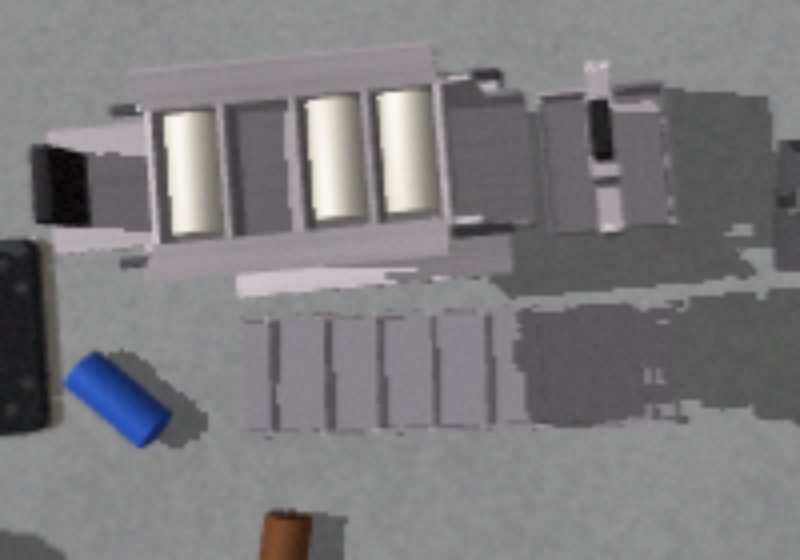

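The carrier stands at the dock, with the tab at about (600,130) in the crop. It measures (0.5747,-0.0437) with yaw about 5.5°, within 1 mm of the dock. Now the gate tab.

{"fn": "apply_moves", "kwargs": {
  "motion": [
    [[4,0,0],0],
    [[8,-0.4,0],0],
    [[8.4,-0.6,0],0],
    [[8.4,-0.6,-3],0],
    [[8.4,-0.6,-3],0],
    [[8.4,-0.6,-3],0]
  ],
  "hand": 3.6
}}

```text
clock: 23.9
tool_pos: [0.5441, 0.2641, 0.2863]
orientation: [-180.0, 0.0, 95.4]
force: [0.3, 0.9, 0.6]
opening: 0.0358
```

Run:
```python
from h import *
np.set_printoptions(precision=4,suppress=True)
im,D=ctrl.snapshot("scene"); cv2.imwrite("pics/s9.png",cv2.resize(im[120:300,220:400],None,fx=3,fy=3))
o=ctrl.get_obs(); print(o['tool_pos'],o['orientation'],o['clock'],o['force'],o['opening'])
```

```text
[0.5445 0.2646 0.2873] [179.9313  -0.0094  95.4185] 23.95 [ 0.1491 -0.0256  0.7239] 0.035954649588143886
```

View pics/s9.png

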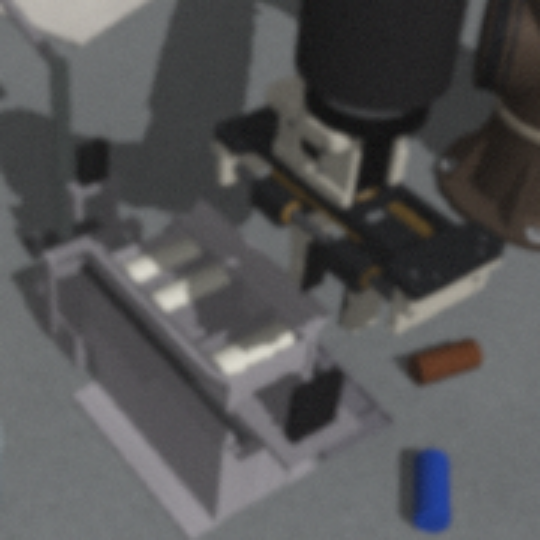

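The fingers are above the tab and aligned with it (tab at about (315,400) in the crop). Descending and gripping.

{"fn": "apply_moves", "kwargs": {
  "motion": [
    [[0.05,0.1,-3],0],
    [[0.05,0.1,-6],0],
    [[0.05,0.1,-8],0],
    [[0.05,0.1,-9.5],0],
    [[0.05,0.1,-10.7],0],
    [[0.05,0.1,-11.1],0],
    [[0.05,0.1,-11.1],0]
  ]
}}

```text
clock: 24.65
tool_pos: [0.545, 0.2662, 0.1753]
orientation: [180.0, -0.0, 95.4]
force: [0.6, 0.7, 0.2]
opening: 0.0357
```

{"fn": "apply_moves", "kwargs": {
  "motion": [
    [[0,0,0],0],
    [[0,0,0],0],
    [[0,0,0],0],
    [[0,0,0],0],
    [[0,0,0],0]
  ],
  "hand": 0.4
}}

```text
clock: 25.15
tool_pos: [0.5452, 0.2665, 0.1754]
orientation: [179.9, -0.0, 95.4]
force: [-1.7, 2.2, 2.5]
opening: 0.0117
```

{"fn": "apply_moves", "kwargs": {
  "motion": [
    [[-0.09,1.0,0],0],
    [[-0.19,2.0,0],0],
    [[-0.28,3.0,0],0],
    [[-0.36,3.8,0],0],
    [[-0.36,3.8,0],0],
    [[-0.36,3.8,0],0],
    [[-0.36,3.8,0],0],
    [[-0.36,3.8,0],0],
    [[-0.36,3.8,0],0],
    [[-0.36,3.8,0],0]
  ]
}}

```text
clock: 26.15
tool_pos: [0.5415, 0.3059, 0.1754]
orientation: [179.9, -0.1, 95.5]
force: [-2.2, 2.3, 5.5]
opening: 0.0116
```

{"fn": "apply_moves", "kwargs": {
  "motion": [
    [[0,0,0],0],
    [[0,0,0],0],
    [[0,0,0],0],
    [[0,0,0],0],
    [[0,0,0],0],
    [[0,0,0],0],
    [[0,0,0],0],
    [[0,0,0],0]
  ]
}}

```text
clock: 26.95
tool_pos: [0.5415, 0.3059, 0.1754]
orientation: [179.9, -0.1, 95.5]
force: [-1.9, 2.0, 5.8]
opening: 0.012
```

Run:
```python
from h import *
np.set_printoptions(precision=4,suppress=True)
im,D=ctrl.snapshot("scene"); cv2.imwrite("pics/s10.png",cv2.resize(im[120:300,200:380],None,fx=3,fy=3))
im,D=ctrl.snapshot("top"); cv2.imwrite("pics/t10.png",cv2.resize(im[150:290,110:310],None,fx=4,fy=4))
o=ctrl.get_obs(); print(o['tool_pos'],o['orientation'],o['clock'],o['force'],o['opening'])
```

```text
[0.5415 0.3059 0.1754] [179.9312  -0.0991  95.4715] 27.05 [-2.169   1.8409  4.8799] 0.011666682398272125
```

View pics/s10.png

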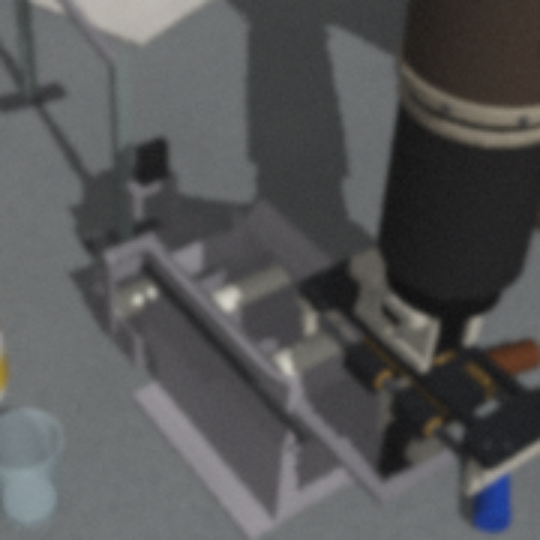

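View pics/t10.png

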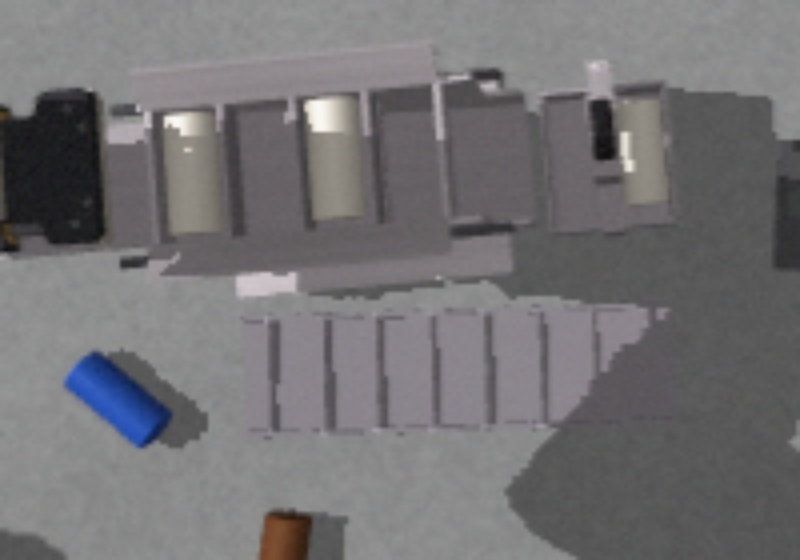

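The first cylinder lies in the carrier against its -y wall at about (645,155). Now on to about 0.085 m.

{"fn": "apply_moves", "kwargs": {
  "motion": [
    [[-0.09,1.0,0],0],
    [[-0.19,2.0,0],0],
    [[-0.28,3.0,0],0],
    [[-0.36,3.8,0],0],
    [[-0.43,4.5,0],0],
    [[-0.43,4.5,0],0],
    [[-0.43,4.5,0],0],
    [[-0.43,4.5,0],0],
    [[-0.43,4.5,0],0],
    [[-0.43,4.5,0],0]
  ]
}}

```text
clock: 28.05
tool_pos: [0.5372, 0.351, 0.1754]
orientation: [179.9, -0.1, 95.5]
force: [-0.8, 2.6, 4.7]
opening: 0.012
```

{"fn": "apply_moves", "kwargs": {
  "motion": [
    [[0,0,0],0],
    [[0,0,0],0],
    [[0,0,0],0],
    [[0,0,0],0],
    [[0,0,0],0],
    [[0,0,0],0],
    [[0,0,0],0],
    [[0,0,0],0]
  ]
}}

```text
clock: 28.85
tool_pos: [0.5372, 0.351, 0.1754]
orientation: [179.9, -0.1, 95.5]
force: [-0.6, 1.4, 4.7]
opening: 0.0118
```

```bash
python3 - <<'E'
from h import *
np.set_printoptions(precision=4,suppress=True)
im,D=ctrl.snapshot("top"); cv2.imwrite("pics/t11.png",cv2.resize(im[150:290,110:310],None,fx=4,fy=4)); np.save("pics/t11_d.npy",D)
P=cloud("top",D); v,u=np.argwhere((im.min(2)>140)&(P[:,:,1]<-.01)&(P[:,:,1]>-.1)&(P[:,:,0]<.62)&(P[:,:,0]>.5)).T
print(len(u), np.nanmax(P[v,u,2]) if len(u) else 0)
o=ctrl.get_obs(); print(o['tool_pos'],o['orientation'],o['clock'],o['force'],o['opening'])
E
python3 car.py pics/t11_d.npy .575 -.0445
```

```text
76 0.19101238055636416
[0.5372 0.351  0.1754] [179.9241  -0.0962  95.4681] 28.9 [-0.5353  1.4343  4.4424] 0.011617322198674444
tab 76 [ 0.5745 -0.0456] [0.0286 0.0117] 5.250103950500488 z 0.23082501578715958
bail 118 [ 0.5663 -0.0103] [0.1051 0.0998] 14.035565376281738 z 0.11928508102519159
rim 472 [ 0.5753 -0.0442] [0.0966 0.0835] 5.260766983032227 z 0.035934889122031466
```

View pics/t11.png

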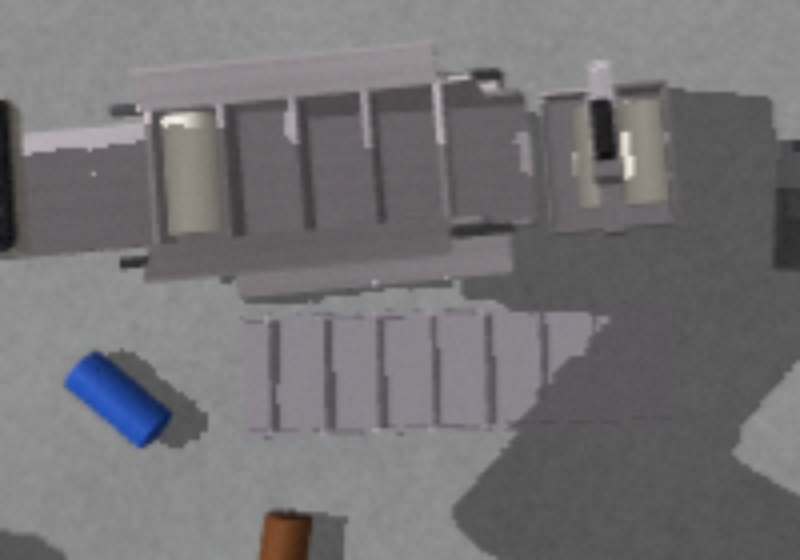

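The two cylinders lie side by side in the carrier at (593,155) and (645,155), and the third is still in chamber 4. Pushing the gate shut.

{"fn": "apply_moves", "kwargs": {
  "motion": [
    [[0.09,-1.0,0],0],
    [[0.24,-2.5,0],0],
    [[0.38,-4,0],0],
    [[0.52,-5.5,0],0],
    [[0.66,-7,0],0],
    [[0.75,-8,0],0],
    [[0.8,-8.5,0],0],
    [[0.81,-8.6,0],0],
    [[0.81,-8.6,0],0],
    [[0.81,-8.6,0],0]
  ]
}}

```text
clock: 29.9
tool_pos: [0.5453, 0.2659, 0.1754]
orientation: [179.9, -0.2, 95.5]
force: [-4.0, 7.8, 6.7]
opening: 0.0118
```

{"fn": "apply_moves", "kwargs": {
  "motion": [
    [[0,0,0],0],
    [[0,0,0],0],
    [[0,0,0],0]
  ]
}}

```text
clock: 30.2
tool_pos: [0.5453, 0.2659, 0.1754]
orientation: [179.9, -0.2, 95.5]
force: [-3.5, 9.2, 6.6]
opening: 0.0115
```

Force +9 N in y shows the gate is against its stop. Release, with the opening kept small to stay clear of the bin, and retreat to look.

{"fn": "apply_moves", "kwargs": {
  "motion": [
    [[0,0,0],0],
    [[0,0,0],0],
    [[0,0,0],0],
    [[0,0,3],0],
    [[0,0,7],0],
    [[0,0,11],0],
    [[-4,-2,15],0],
    [[-8,-5,15],0],
    [[-11,-9,15],0],
    [[-11,-13,15],0]
  ],
  "hand": 3.6
}}

```text
clock: 31.2
tool_pos: [0.4326, 0.132, 0.3254]
orientation: [179.9, -0.1, 95.6]
force: [1.8, -0.2, 0.3]
opening: 0.0364
```

{"fn": "apply_moves", "kwargs": {
  "motion": [
    [[0,-1,0],0],
    [[0,-1,0],0],
    [[0,-1,0],0]
  ]
}}

```text
clock: 31.5
tool_pos: [0.4354, 0.1231, 0.3247]
orientation: [-180.0, -0.0, 95.4]
force: [-0.6, 0.7, 0.2]
opening: 0.036
```

```bash
python3 - <<'E'
from h import *
np.set_printoptions(precision=4,suppress=True)
im,D=ctrl.snapshot("top"); cv2.imwrite("pics/t12.png",cv2.resize(im[150:290,110:310],None,fx=4,fy=4)); np.save("pics/t12_d.npy",D)
P=cloud("top",D); R=np.zeros(D.shape,bool); R[185:210,112:140]=1
q=P[R&(P[:,:,2]>.2035)]; print("gate tab",rect(q[:,:2])[:3], len(q))
q=np.load("pics/top0_d.npy"); Q=cloud("top",q); q=Q[R&(Q[:,:,2]>.2035)]; print("start   ",rect(q[:,:2])[:3])
o=ctrl.get_obs(); print(o['tool_pos'],o['orientation'],o['clock'],o['force'],o['opening'])
E
python3 car.py pics/t12_d.npy .575 -.0445
```

```text
gate tab (array([0.5459, 0.2649]), (0.0433623231947422, 0.012967710383236408), 3.868797540664673) 110
start    (array([0.5456, 0.2665]), (0.043024368584156036, 0.013203265145421028), 3.214334011077881)
[0.4355 0.1235 0.3245] [-179.9693    0.0162   95.3938] 31.55 [0.2935 0.0468 0.0763] 0.03614709874120424
tab 79 [ 0.5745 -0.0456] [0.0289 0.0118] 5.762133598327637 z 0.23097634080236096
bail 120 [ 0.5664 -0.0108] [0.1056 0.0995] 14.460978507995605 z 0.11929002457455179
rim 476 [ 0.5751 -0.0441] [0.0962 0.0835] 5.291209697723389 z 0.03614546981792388
```

View pics/t12.png

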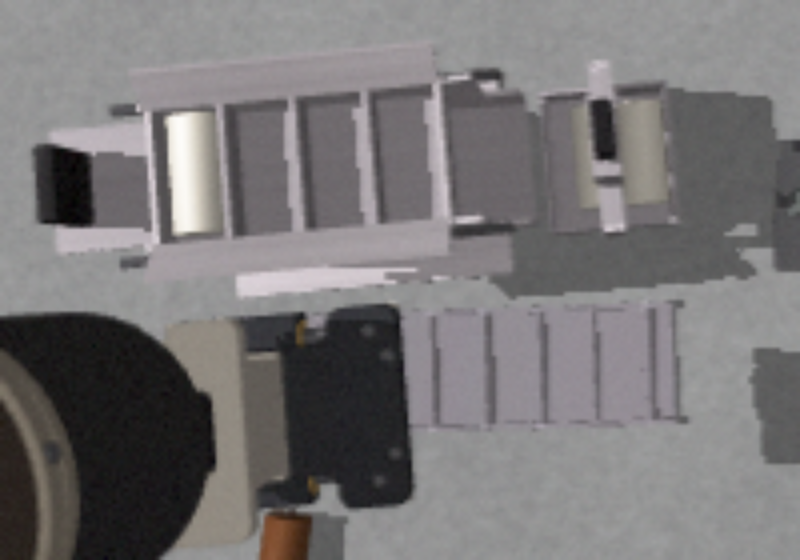

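The gate is shut, with the tab back at its start position, and the two cylinders sit in the undisturbed carrier at (593,155) and (645,155). Going for the carrier tab.

{"fn": "apply_moves", "kwargs": {
  "motion": [
    [[2.8,-3.4,0],0],
    [[5.6,-6.8,0],0],
    [[8.4,-10.2,0],0],
    [[11.2,-13.6,0],0],
    [[13.9,-16.8,0],0],
    [[13.9,-16.8,0],0],
    [[13.9,-16.8,-3],0],
    [[13.9,-16.8,-3],0],
    [[13.9,-16.8,-3],0]
  ],
  "hand": 4.0
}}

```text
clock: 32.45
tool_pos: [0.5742, -0.0444, 0.2943]
orientation: [-179.9, 0.0, 95.5]
force: [0.0, 0.3, -0.5]
opening: 0.0402
```

{"fn": "apply_moves", "kwargs": {
  "motion": [
    [[0,0,0],0]
  ]
}}

```text
clock: 32.55
tool_pos: [0.5748, -0.0443, 0.2959]
orientation: [179.9, 0.0, 95.5]
force: [1.2, -0.0, -0.4]
opening: 0.0404
```

{"fn": "apply_moves", "kwargs": {
  "motion": [
    [[0,-0.05,-3],0],
    [[0,-0.05,-6],0],
    [[0,-0.05,-8],0],
    [[0,-0.05,-9.3],0],
    [[0,-0.05,-9.8],0],
    [[0,-0.05,-9.8],0],
    [[0,-0.05,-9.8],0]
  ]
}}

```text
clock: 33.25
tool_pos: [0.575, -0.0453, 0.1982]
orientation: [179.9, 0.0, 95.4]
force: [0.1, 0.1, 0.5]
opening: 0.0401
```

{"fn": "apply_moves", "kwargs": {
  "motion": [
    [[0,0,0],0],
    [[0,0,0],0],
    [[0,0,0],0],
    [[0,0,0],0],
    [[0,0,0],0]
  ],
  "hand": 0.4
}}

```text
clock: 33.75
tool_pos: [0.5743, -0.0457, 0.197]
orientation: [180.0, 0.0, 95.4]
force: [0.7, -1.6, 0.2]
opening: 0.0117
```

{"fn": "apply_moves", "kwargs": {
  "motion": [
    [[0,0,1],0],
    [[0,0,2.5],0],
    [[0,0,4.5],0],
    [[0,0,6.5],0],
    [[0,0,8.2],0],
    [[0,0,9],0],
    [[0,0,9.1],0],
    [[-0.5,-0.2,9.1],0],
    [[-1.5,-0.6,9.1],0],
    [[-3,-1.2,9.1],0]
  ]
}}

```text
clock: 34.75
tool_pos: [0.5428, -0.0578, 0.2865]
orientation: [-179.9, 0.0, 95.4]
force: [0.2, 0.2, -6.7]
opening: 0.0119
```

{"fn": "apply_moves", "kwargs": {
  "motion": [
    [[-1.5,-0.6,0],0],
    [[-3,-1.2,0],0],
    [[-4.5,-1.8,0],0],
    [[-6,-2.5,0],0],
    [[-7.5,-3.5,0],0],
    [[-8.5,-5,0],0],
    [[-9,-6.5,0],0],
    [[-9,-8,0],0],
    [[-9,-9,0],0],
    [[-9,-9.2,0],0]
  ]
}}

```text
clock: 35.75
tool_pos: [0.4539, -0.1508, 0.2877]
orientation: [-180.0, 0.0, 95.3]
force: [0.5, -1.4, -6.2]
opening: 0.0119
```

{"fn": "apply_moves", "kwargs": {
  "motion": [
    [[0,-1,0],-1],
    [[0,-2.2,0],-2],
    [[0,-3.5,0],-3.3],
    [[0,-4.8,0],-4.8],
    [[0,-6,0],-6.2],
    [[0,-7.2,0],-7.2],
    [[0,-8.1,0],-7.7],
    [[0,-8.6,0],-7.7],
    [[0,-8.8,0],-7.7],
    [[0,-8.8,0],-7.7]
  ]
}}

```text
clock: 36.75
tool_pos: [0.4541, -0.2376, 0.2877]
orientation: [-180.0, -0.0, 87.7]
force: [-0.2, -0.4, -5.7]
opening: 0.0117
```

Run:
```python
from h import *
np.set_printoptions(precision=4,suppress=True)
im,D=ctrl.snapshot("scene"); cv2.imwrite("pics/s13.png",cv2.resize(im[30:230,160:360],None,fx=2.9,fy=2.9))
o=ctrl.get_obs(); print(o['tool_pos'],o['orientation'],o['clock'],o['force'],o['opening'])
```

```text
[ 0.4541 -0.2373  0.2878] [179.9982  -0.0112  87.7214] 36.8 [-0.0449  1.1275 -6.8246] 0.01191337466373001
```

View pics/s13.png

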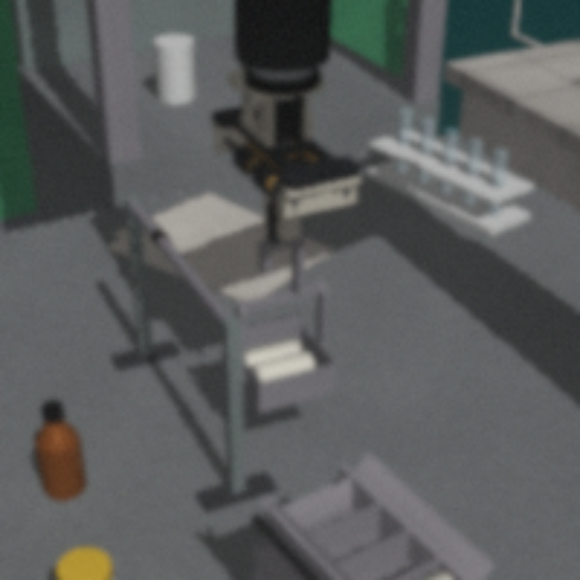

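The carrier holds both cylinders, seen at about (280,360), and faces the rail. The insertion height gives about 11 mm of clearance above and below. Moving in.

{"fn": "apply_moves", "kwargs": {
  "motion": [
    [[0.8,0,0],0],
    [[2,-0.1,0],0],
    [[3.2,-0.1,0],0],
    [[4.2,-0.2,0],0],
    [[5,-0.2,0],0],
    [[5.6,-0.2,0],0],
    [[6.2,-0.25,0],0],
    [[6.8,-0.25,0],0],
    [[7.2,-0.3,0],0],
    [[7.2,-0.3,0],0]
  ]
}}

```text
clock: 37.8
tool_pos: [0.5266, -0.2405, 0.2877]
orientation: [-180.0, -0.0, 87.7]
force: [0.0, -0.3, -7.3]
opening: 0.0119
```

{"fn": "apply_moves", "kwargs": {
  "motion": [
    [[0.5,0,0],0],
    [[1,0,0],0],
    [[1.5,-0.05,0],0],
    [[1.6,-0.05,0],0],
    [[1.6,-0.05,0],0],
    [[1.6,-0.05,0],0]
  ]
}}

```text
clock: 38.4
tool_pos: [0.542, -0.241, 0.2877]
orientation: [-180.0, -0.0, 87.7]
force: [-0.6, 0.1, -5.7]
opening: 0.0117
```

Run:
```python
from h import *
np.set_printoptions(precision=4,suppress=True)
im,D=ctrl.snapshot("scene"); cv2.imwrite("pics/s14.png",cv2.resize(im[60:200,190:330],None,fx=4,fy=4,interpolation=cv2.INTER_CUBIC))
o=ctrl.get_obs(); print(o['tool_pos'],o['orientation'],o['clock'],o['force'],o['opening'])
```

```text
[ 0.542  -0.241   0.2878] [-179.9895   -0.0016   87.7179] 38.45 [-0.0981 -0.175  -6.1505] 0.012294848564044412
```

View pics/s14.png

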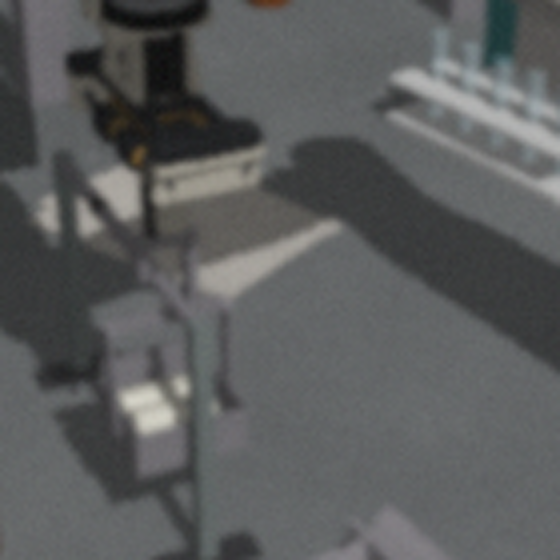

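{"fn": "apply_moves", "kwargs": {
  "motion": [
    [[0,0,-0.8],0],
    [[0,0,-1.6],0],
    [[0,0,-2.4],0],
    [[0,0,-3],0],
    [[0,0,-3.4],0],
    [[0,0,-3.5],0],
    [[0,0,-3.6],0],
    [[0,0,-3.6],0],
    [[0,0,-3.6],0]
  ]
}}

```text
clock: 39.35
tool_pos: [0.5423, -0.2408, 0.252]
orientation: [180.0, -0.0, 87.7]
force: [0.3, 0.7, -6.5]
opening: 0.0122
```

{"fn": "apply_moves", "kwargs": {
  "motion": [
    [[0,0,-0.05],0],
    [[0,0,-0.1],0],
    [[0,0,-0.15],0],
    [[0,0,-0.15],0],
    [[0,0,-0.15],0]
  ]
}}

```text
clock: 39.85
tool_pos: [0.5424, -0.2409, 0.2517]
orientation: [179.9, 0.0, 87.7]
force: [-3.5, 4.0, 4.8]
opening: 0.0118
```

{"fn": "apply_moves", "kwargs": {
  "motion": [
    [[0,0,0.07],0],
    [[-0.02,-0.5,0.07],0],
    [[-0.06,-1.5,0.07],0],
    [[-0.12,-3,0.07],0],
    [[-0.18,-4.5,0.07],0],
    [[-0.24,-6,0.07],0],
    [[-0.3,-7.5,0.07],0],
    [[-0.36,-9,0.07],0],
    [[-0.42,-10.5,0.07],0],
    [[-0.45,-11.2,0.07],0]
  ]
}}

```text
clock: 40.85
tool_pos: [0.5386, -0.3535, 0.2517]
orientation: [179.9, -0.0, 87.7]
force: [1.1, 7.4, 5.4]
opening: 0.0117
```

{"fn": "apply_moves", "kwargs": {
  "motion": [
    [[-0.04,-1,0],0],
    [[-0.08,-2,0],0],
    [[-0.12,-3,0],0],
    [[-0.14,-3.6,0],0],
    [[-0.15,-3.8,0],0],
    [[-0.15,-3.8,0],0],
    [[-0.15,-3.8,0],0]
  ]
}}

```text
clock: 41.55
tool_pos: [0.5369, -0.3912, 0.2517]
orientation: [179.9, 0.1, 87.7]
force: [0.8, 3.0, 4.9]
opening: 0.012
```

Run:
```python
from h import *
np.set_printoptions(precision=4,suppress=True)
im,D=ctrl.snapshot("scene"); cv2.imwrite("pics/s15.png",cv2.resize(im[60:200,170:310],None,fx=4,fy=4,interpolation=cv2.INTER_CUBIC))
o=ctrl.get_obs(); print(o['tool_pos'],o['orientation'],o['clock'],o['force'],o['opening'])
```

```text
[ 0.5369 -0.3912  0.2518] [179.8994   0.0579  87.7389] 41.6 [1.7883 1.9879 5.2981] 0.011902111411910573
```

View pics/s15.png

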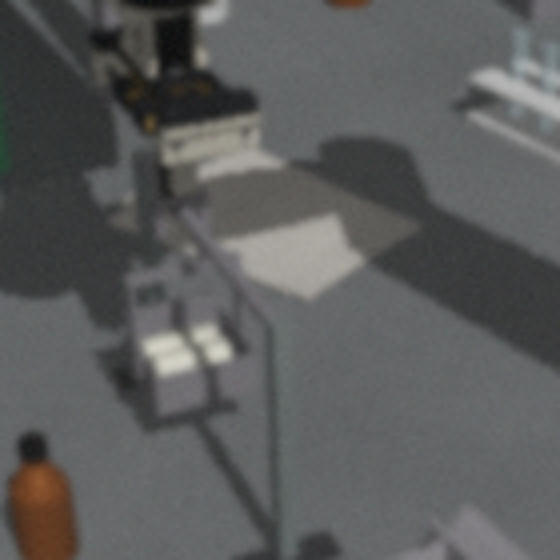

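{"fn": "apply_moves", "kwargs": {
  "motion": [
    [[0,0,0],0],
    [[0,0,0],0],
    [[0,0,0],0],
    [[0,0,0],0],
    [[0,0,2],0],
    [[0,0,5],0],
    [[0,0,9],0],
    [[0,0,11],0]
  ],
  "hand": 3.0
}}

```text
clock: 42.4
tool_pos: [0.5365, -0.3918, 0.3647]
orientation: [179.8, 0.1, 87.7]
force: [0.2, -1.3, 0.4]
opening: 0.03
```

{"fn": "apply_moves", "kwargs": {
  "motion": [
    [[-3,2,0],0],
    [[-7,5,0],0],
    [[-11,8,0],0],
    [[-12,12,0],0],
    [[-12,17,0],0],
    [[-12,21,0],0],
    [[-12,25,0],0],
    [[-12,28,0],0],
    [[-12,28,0],0],
    [[-12,28,0],0]
  ]
}}

```text
clock: 43.4
tool_pos: [0.4161, -0.1105, 0.3612]
orientation: [180.0, -0.0, 87.8]
force: [0.2, -0.1, 0.9]
opening: 0.0304
```

Run:
```python
from h import *
np.set_printoptions(precision=4,suppress=True)
im,D=ctrl.snapshot("scene"); cv2.imwrite("pics/s16.png",cv2.resize(im[60:300,150:400],None,fx=2.4,fy=2.4,interpolation=cv2.INTER_CUBIC))
im,D=ctrl.snapshot("top"); cv2.imwrite("pics/t16.png",cv2.resize(im[80:290,110:480],None,fx=2.1,fy=2.1)); np.save("pics/t16_d.npy",D)
P=cloud("top",D)
R=np.hypot(P[:,:,0]-.536,P[:,:,1]+.391)<.03
q=P[R&(P[:,:,2]>.28)]; print("tab top",rect(q[:,:2])[:3],q[:,2].mean(),len(q))
R=np.hypot(P[:,:,0]-.536,P[:,:,1]+.391)<.1
q=P[R&(P[:,:,2]>.168)&(P[:,:,2]<.182)]; print("bail",rect(q[:,:2])[:3],q[:,2].mean(),len(q))
R=np.zeros(D.shape,bool); R[185:210,112:140]=1
q=P[R&(P[:,:,2]>.2035)]; print("gate tab",rect(q[:,:2])[:3])
o=ctrl.get_obs(); print(o['tool_pos'],o['clock'],o['force'],o['opening'])
```

```text
tab top (array([ 0.5385, -0.3915]), (0.014562705531716347, 0.02963346801698208), 87.35577392578125) 0.285088206619655 133
bail (array([ 0.536 , -0.4357]), (0.10809463262557983, 0.10238160192966461), 88.6170654296875) 0.17370642910788525 276
gate tab (array([0.5458, 0.2646]), (0.04321491718292236, 0.01292249746620655), 2.557199716567993)
[ 0.4162 -0.1114  0.361 ] 43.5 [ 0.3732  0.0877 -0.5165] 0.030027983896424842
```

View pics/s16.png

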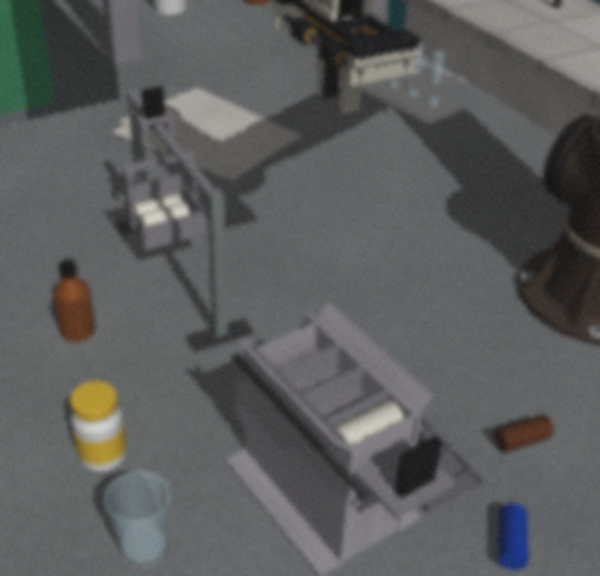

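View pics/t16.png

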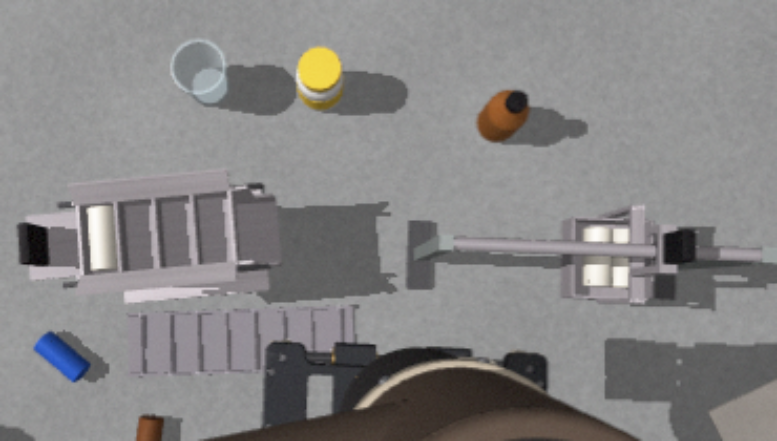

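{"fn": "apply_moves", "kwargs": {
  "motion": [
    [[0,0,0],0],
    [[0,0,0],0],
    [[0,0,0],0],
    [[0,0,0],0],
    [[0,0,0],0],
    [[0,0,0],0],
    [[0,0,0],0],
    [[0,0,0],0],
    [[0,0,0],0],
    [[0,0,0],0]
  ]
}}

```text
clock: 44.5
tool_pos: [0.4162, -0.111, 0.361]
orientation: [180.0, -0.0, 87.7]
force: [-0.1, 1.0, 0.0]
opening: 0.0302
```

Run:
```python
from h import *
np.set_printoptions(precision=4,suppress=True)
im,D=ctrl.snapshot("top"); P=cloud("top",D)
R=np.hypot(P[:,:,0]-.536,P[:,:,1]+.391)<.03
q=P[R&(P[:,:,2]>.28)]; print("tab top",rect(q[:,:2])[:3],np.percentile(q[:,2],90),len(q))
print(ctrl.close_job())
```

```text
tab top (array([ 0.5386, -0.3912]), (0.014108044095337391, 0.029543397948145866), 87.70545959472656) 0.2871059292336824 131
the job is handed in; nothing more can be done
None
```

I did the whole job and handed it in at about 44.5 s of the 208 s allowed; no verdict was reported.

- **Loading the bin:** Only three cylinders were in the cradle. I put them in chambers 1, 2 and 4, then stood the carrier within about 1 mm of the dock.
- **Filling the carrier:** I pulled the gate to about 0.085 m. Two cylinders rolled into the carrier, and I then pushed the gate shut against its stop.
- **Hanging the carrier:** I hooked the loaded carrier onto the rail in the third nearest the bin, slid it to the tape, and let go.

**Last checks:**
- **Position:** The carrier tab is at y = -0.3912 m and the tape at about -0.391 m. The tab top is at z ≈ 0.287 m, as expected for a hanging carrier.
- **At rest:** Two measurements about a second apart agree to within 0.3 mm.
- **Cylinders:** Two lie side by side in the basket, and the third is in chamber 4.
- **Gate:** The tab measures about 2 mm from its starting position, on the closed side, which is about the accuracy of the cameras.
- **Bystanders:** The jar, the beaker and the bottle look unmoved in the pictures. I did not measure them.

No check failed or disagreed, and I saw no knock to the carrier.

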